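Unbox a set of furniture knobs into the display chest

ROBOT

A 6-joint arm with a two-finger parallel gripper is mounted at the origin on the work surface. World frame = base frame: x ahead of the robot, y to its left, z up, the work surface at z = 0. Lengths are in m, angles in rad, forces in N, time in s.
With the tool pointing down it reaches from about 0.25 to 0.725 m from the base axis. Payload 4 kg.
Tool frame: the origin (TCP) lies on the centre line of the jaws, within the pads' length; the fingertips stand 11 mm ahead of it and the grasp point (between the pads) lies 8 mm behind it; z points along the fingers, y is the direction in which the jaws open and shut (so a half turn about z gives the same grasp; the last joint's range is limited). The gripper opens to 85 mm and grips with 20 to 120 N. Pads are 22 mm wide; open, the fingers measure 114 mm over their backs; the gripper's body (76 mm by 85 mm) begins 54 mm behind the grasp point. The pads swing forward as they close: fully open they stand 13 mm farther back than shut.
Start: joints at [-1.281, 0.241, 0.005, 1.335, 0, 1.571], TCP at [0.143, -0.479, 0.242] pointing down, gripper open.
Joint ranges: [-2.72, 2.72], [-1.05, 1.87], [-1.09, 1.28], [-1.99, 2.15], [-1.42, 1.44], [-3.14, 3.14]. Speed limits (rad/s): [2.79, 2.79, 3.14, 3.14, 3.14, 3.14].

INTERFACE

Orientations are given as a 3x3 rotation matrix whose columns are the frame's x, y, z axes.
In Python, from workcell import ctrl, imaging gives the robot as it stands.
- The arm moves only by the tool carry_out, never from a script. Its argument "series" is a list of rows, each a list of 3 entries, a list of its own where there are three numbers: the closure, from 0 (fully open) to 1 (shut), then the shift along the tool's x, y, z in units of 25 mm (1.0 is 25 mm), then the turn, a rotation vector about the tool's x, y, z in rad. A call has 1 to 12 rows; each row shifts and turns the commanded pose from where the row before left it, along the tool's axes as they then stand; what a row does not reach is not made up. A row lasts 1/10 s, in which the tool goes at most 50 mm and 8.59 degrees, less where a joint would pass 70% of its speed; a pose out of reach is approached as far as the arm can. A call is refused whole if a number of a shift passes 1 or a number of a turn 0.15, either way. A call with a gripper value outside its range is refused whole. The fingers move at their own pace and stop on an object; "squeeze" is the grip in N (left out, the last holds). Time passes only in rows, so rows that do not move let the fingers close. It gives the time, the measured TCP pose, the force and the opening at its end, in the units of the state.
- ctrl.sense(): the state, without advancing time (a new reading comes with each control period).
- imaging.snapshot(name): name is "side" or "top" or "wrist"; returns a dict with "img" (384x512x3 uint8, red, green, blue), "depth" (384x512 float32, m along the optical axis (not along the pixel's ray), 0 where there is no reading), "fx", "fy", "cx", "cy" (pixels), "extrinsics" (4x4, takes a point from camera to world coordinates). Camera axes: x right, y up, looking along -z (the intrinsics and any distortion apply to the point x, -y, -z); pixel columns grow to the right and rows downward; lengths in m; the calibration is good to about 2 mm. The wrist camera is an equidistant fisheye: a pixel r from the principal point sees the ray r / f radians off the axis. A picture is of the moment at which its call begins.
- ctrl.sign_off(): hands the job in, once; it reports no verdict.
The state is a dict: "time": time; "joint_positions": joint angles; "dq": joint speeds; "tau": joint torques, N m; "tcp_pos": TCP position; "tcp_rot": TCP orientation; "force": force on the tool from outside, world axes, zero at the start; "moment": the same for the moment, N m; "finger_gap": finger opening in m.
Only numpy, scipy, OpenCV 4.12 (cv2) and the standard library are available. Lean on these libraries where they do the work, as an engineer would, in place of code of your own. Each camera call takes 0.05 s, during which the arm holds its last target.

TASK

Swing the display chest's lid up until it stands upright, and slip the tall cream cover off the boxed set of knobs: it fits like a tight gift box, so ease it straight up slowly and leave the tray with the knobs standing on the counter. Move every knob from the tray into the chest, and only then fold the chest's lid back down to 60 degrees open, our display angle. Put the cover and the empty tray into the woven basket, and leave everything else on the counter where it is.

Things in the scene. Friction and masses are not known exactly. Their poses are not given: they have to be found in the camera images.
- cover: cream cover of the boxed set, open below: 204 (x) x 62 (y) x 66 high, walls 2.5, 140 g. Origin: centre of its lower rim, z up. At the start pushed right down over the tray, rim on the counter, same yaw. Snug and nearly airtight: drawn up slowly (10 to 15 mm/s) the tray slides out and stays, pulled quicker the tray comes up with it. 30 mm up it is free.
- tray: brown tray inside the cover, 196 (x) x 54 (y) x 28 high, walls 3, 300 g. Origin: centre of its underside. Its inner deck is 16 above the origin and has four pockets in a row at x = -72, -24, +24, +72, parted by 8 mm high dividers; each may hold one knob.
- knob1: brass-coloured furniture knob, 44 tall, 90 g: square foot 28 x 28 x 4, stem 16 diameter, square head 30 x 30 from 24 to 44 above the origin (in the tray the heads stand 12 to 32 proud of its rim). Origin: centre of the foot's underside, z towards the head. Starts upright in the tray, square to it. Two to four of the four knobs are present
- knob2: brass-coloured furniture knob, 44 tall, 90 g: square foot 28 x 28 x 4, stem 16 diameter, square head 30 x 30 from 24 to 44 above the origin (in the tray the heads stand 12 to 32 proud of its rim). Origin: centre of the foot's underside, z towards the head. Starts upright in the tray, square to it. Two to four of the four knobs are present
- knob3: brass-coloured furniture knob, 44 tall, 90 g: square foot 28 x 28 x 4, stem 16 diameter, square head 30 x 30 from 24 to 44 above the origin (in the tray the heads stand 12 to 32 proud of its rim). Origin: centre of the foot's underside, z towards the head. Starts upright in the tray, square to it. Two to four of the four knobs are present
- knob4: brass-coloured furniture knob, 44 tall, 90 g: square foot 28 x 28 x 4, stem 16 diameter, square head 30 x 30 from 24 to 44 above the origin (in the tray the heads stand 12 to 32 proud of its rim). Origin: centre of the foot's underside, z towards the head. Starts upright in the tray, square to it. Two to four of the four knobs are present
- chest_in (a point): centre of the inner floor of the wooden display chest, which is fixed to the counter and may stand to the left or to the right. Axes: x away from the chest's front, y to its left, z up. Chest outside 170 (x) x 250 (y) x 65 high, walls and floor 10, so inside 150 x 230, 55 deep.
- lid (a joint): angle of the chest's lid in rad: 0 closed, grows as the lid swings up and away about the chest's far upper edge, stop at 1.80. The hinge is stiff (about 0.55 N m of friction, 3 to 6 N at the lid's knob), so the lid stays wherever it is left. Starts at 0 to 0.3.
- lid_knob (a point): centre of the round brass knob (26 diameter) on the lid's outer face, 145 from the hinge line and 34 out from the lid's underside; the lid itself is a panel 178 x 256 x 10 and reaches 33 past this knob. Pinched along the chest's y it pivots between the fingers, so the tool may stay upright through the swing; with the lid up it is on the far side.
- lid_hinge (a point): point on the lid's hinge axis, at the middle of the chest's far upper edge, 65 above the counter and 85 behind the chest's centre. The hinge axis is the chest's y.
- basket_in (a point): centre of the inner floor of the woven grey-brown basket for empty packaging, fixed, on the other side from the chest: outside 260 (x) x 240 (y) x 100 high, walls and floor 10, x and y along its sides. The cover and the tray fit in lengthwise along x, side by side or one on the other.
- jar: bystander, leave alone: small clear jar with a wooden lid, 52 diameter, 85 high. Origin: centre of its underside at the start
- planter: bystander, leave alone: terracotta planter cup, 72 diameter, 60 high. Origin: centre of its underside at the start
- block_a: bystander, leave alone: pale wooden cube, 40. Origin: centre of its underside at the start
- block_b: bystander, leave alone: pale wooden block, 50 x 40 x 25. Origin: centre of its underside at the start
- bar_pull: bystander, leave alone: dark steel bar pull lying down, 112 long, 12 thick. Origin: centre of its underside at the start
- tin: bystander, leave alone: green tin, 60 diameter, 55 high. Origin: centre of its underside at the start
- bowl: bystander, leave alone: white bowl, 100 diameter, 45 high. Origin: centre of its underside at the start
Not all that is in view belongs to the job. Of the things that look like the cover, take the one that is farthest to the robot's right at the start.

How it is judged:
By the outcome, as a careful person would: the job done as asked, in the order asked, and still so for the second after the job is handed in, with the robot touching nothing.
Of knob1, knob2, knob3, knob4 only 2 to 4 are there at a start; the rules pass over those that are not, and their reading is None.
At some moment in a run one of cover, tray, knob1, knob2, knob3, knob4 may be knocked a few centimetres aside while the robot is not near it.
Once in a run the grip may slacken for a moment while it holds something.
It also fails if it takes over 210 s, if anything falls off the work surface, if the arm or the gripper's body presses on something with over 40 N, if the wrist force passes 120 N, or if a joint passes its speed limit or range.

## Working session

There is one attempt and no reset: what is moved stays moved. The work goes in short steps, Python scripts to look and compute and a tool call to move; the robot and the scene stay as the last step left them, time stands still between calls to the robot, and variables do not carry over. Pictures are saved under pics/ and viewed, and the job is handed in when it is done.

Besides the shell and the picture viewer there is one more tool, called after ">>>" as name([rows], argument=value, ...), one row to a line, values as JSON. carry_out: Moves the arm, as the interface text tells. Its arguments: {"type":"object","properties":{"series":{"type":"array"},"squeeze":{"type":"number"}},"required":["series"]}

```bash
ls; mkdir -p pics
python3 - <<'E'
from workcell import ctrl, imaging
import cv2, numpy as np
s=ctrl.sense()
for k,v in s.items(): print(k,np.round(v,3).tolist())
for n in ["side","top","wrist"]:
    d=imaging.snapshot(n); np.savez(f"pics/{n}0.npz",**d)
    cv2.imwrite(f"pics/{n}0.png",d["img"][:,:,::-1]); print(n,d["fx"],d["fy"],d["cx"],d["cy"],np.round(d["extrinsics"],3).tolist(), [k for k in d])
E
```

```text
pics
time 0.0
joint_positions [-1.281, 0.241, 0.004, 1.335, 0.0, 1.571]
dq [-0.001, -0.0, 0.001, 0.002, 0.001, 0.0]
tau [-0.0, -37.232, 25.241, 0.017, -0.0, 0.0]
tcp_pos [0.143, -0.479, 0.241]
tcp_rot [[0.958, 0.286, -0.001], [0.286, -0.958, 0.002], [0.0, -0.002, -1.0]]
force [1.264, -0.199, 0.176]
moment [0.042, 0.049, -0.002]
finger_gap 0.086
side 360.586285477203 360.586285477203 253.13242794453117 193.2912405614713 [[-0.765, 0.503, -0.402, -0.019], [-0.644, -0.604, 0.47, 0.596], [-0.006, 0.618, 0.786, 1.047], [0.0, 0.0, 0.0, 1.0]] ['img', 'depth', 'fx', 'fy', 'cx', 'cy', 'extrinsics']
top 467.06782936175165 467.06782936175165 253.6686825117253 191.81397990823012 [[-0.012, 0.995, -0.097, 0.337], [-1.0, -0.012, 0.009, 0.021], [0.008, 0.097, 0.995, 1.598], [0.0, 0.0, 0.0, 1.0]] ['img', 'depth', 'fx', 'fy', 'cx', 'cy', 'extrinsics']
wrist 297.3186396354542 297.3186396354542 258.47896497958635 194.36683355377386 [[0.285, 0.921, 0.266, 0.209], [-0.958, 0.275, 0.077, -0.459], [-0.002, -0.277, 0.961, 0.373], [0.0, 0.0, 0.0, 1.0]] ['img', 'depth', 'fx', 'fy', 'cx', 'cy', 'extrinsics']
```

View pics/top0.png

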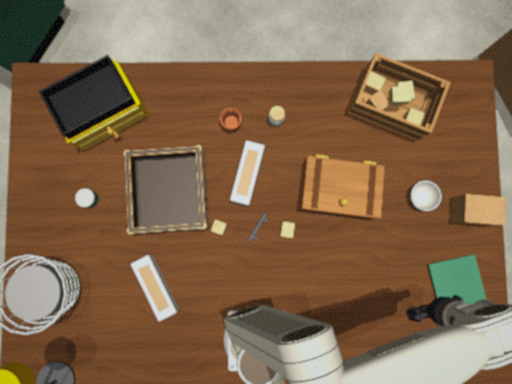

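View pics/side0.png

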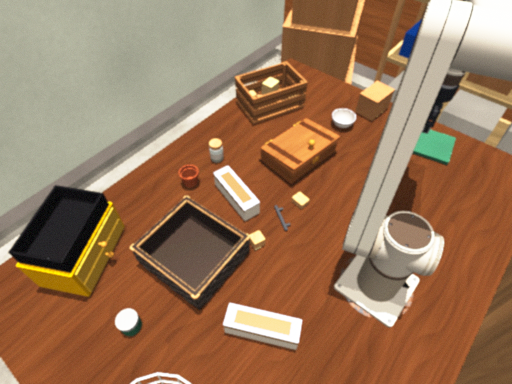

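View pics/wrist0.png

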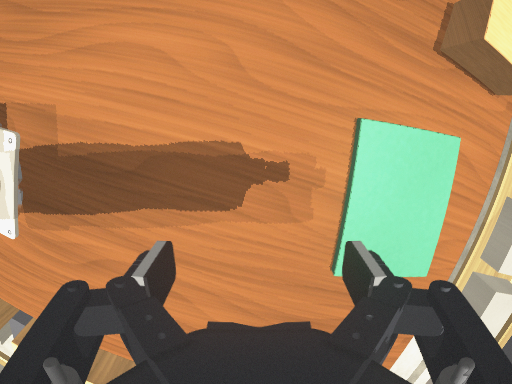

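```bash
cat > h.py <<'E'
import numpy as np, cv2
def cloud(d):
    h,w=d["depth"].shape; u,v=np.meshgrid(np.arange(w),np.arange(h)); z=d["depth"].astype(float)
    fx,cx,cy=float(d["fx"]),float(d["cx"]),float(d["cy"])
    P=np.stack([(u-cx)/fx*z,-(v-cy)/fx*z,-z,np.ones_like(z)],-1)
    return (P@np.asarray(d["extrinsics"]).T)[...,:3]
def ray(d,u,v,zp):
    E=np.asarray(d["extrinsics"]); r=E[:3,:3]@np.array([(u-d["cx"])/d["fx"],-(v-d["cy"])/d["fx"],-1.]); o=E[:3,3]
    return o+r*(zp-o[2])/r[2]
def proj(d,p):
    E=np.asarray(d["extrinsics"]); q=E[:3,:3].T@(np.asarray(p)-E[:3,3]); return d["cx"]+d["fx"]*q[0]/-q[2], d["cy"]-d["fx"]*q[1]/-q[2]
def rect(xy):
    (c,s,a)=cv2.minAreaRect(np.asarray(xy,np.float32)); return np.round(c,4),np.round(s,4),round(a,2)
E
python3 - <<'E'
from h import *
d=dict(np.load("pics/top0.npz")); P=cloud(d); im=d["img"]
def reg(name,u0,u1,v0,v1,zmin,zmax):
    Q=P[v0:v1,u0:u1].reshape(-1,3); m=(Q[:,2]>zmin)&(Q[:,2]<zmax); Q=Q[m]
    print(name,len(Q),rect(Q[:,:2]),"z",np.round(np.percentile(Q[:,2],[1,10,50,90,99]),4),np.round(Q[:,:2].mean(0),4))
print("table",np.round(P[250:260,230:260].reshape(-1,3).mean(0),4))
reg("coverR",225,272,132,212,.055,.08)
reg("coverL",125,185,250,325,.055,.08)
reg("basket rim",118,215,138,240,.09,.12)
reg("basket floor",140,195,160,225,-.01,.05)
reg("chest",295,392,148,225,.05,.15)
reg("jar",265,290,100,130,.07,.1)
reg("planter",215,245,102,135,.05,.08)
reg("bA",205,232,215,240,.03,.05)
reg("bB",275,300,215,243,.015,.05)
reg("bowl",405,445,175,215,.03,.06)
reg("tin",72,100,185,212,.04,.07)
reg("pull",245,272,210,245,.007,.05)
# chest details
for v in range(150,222,6): print(v,[np.round(P[v,u],3).tolist() for u in (325,343,365)])
m=cv2.resize(im[120:260,190:410],None,fx=3.6,fy=3.6,interpolation=cv2.INTER_CUBIC); cv2.imwrite("pics/crop1.png",m[:,:,::-1])
E
```

```text
table [0.2783 0.0394 0.0011]
coverR 1160 (array([0.5519, 0.0281]), array([0.0626, 0.2046]), 74.56) z [0.0592 0.0632 0.0676 0.0718 0.0763] [0.5503 0.0283]
coverL 1297 (array([0.18  , 0.3342]), array([0.2038, 0.0656]), 26.72) z [0.057  0.0633 0.0676 0.0721 0.0755] [0.1802 0.3332]
basket rim 1618 (array([0.4958, 0.2951]), array([0.2713, 0.2513]), 3.16) z [0.0913 0.0957 0.1007 0.1053 0.1084] [0.4938 0.2947]
basket floor 3537 (array([0.4945, 0.3021]), array([0.1875, 0.2211]), 89.83) z [0.0032 0.0068 0.0117 0.0163 0.0203] [0.4939 0.3016]
chest 4221 (array([ 0.5038, -0.2866]), array([0.2564, 0.1871]), 81.96) z [0.0699 0.0775 0.0867 0.0958 0.1206] [ 0.4986 -0.2852]
jar 173 (array([ 0.7458, -0.0724]), array([0.0435, 0.0467]), 88.76) z [0.0726 0.0801 0.0852 0.0892 0.0923] [ 0.7444 -0.0725]
planter 111 (array([0.7352, 0.0828]), array([0.0676, 0.07  ]), 89.89) z [0.0502 0.0525 0.0587 0.0649 0.0707] [0.7373 0.0819]
bA 156 (array([0.378, 0.14 ]), array([0.0699, 0.0397]), 69.88) z [0.034  0.0369 0.0414 0.0458 0.0482] [0.3739 0.1278]
bB 179 (array([ 0.3623, -0.1048]), array([0.0399, 0.0498]), 82.03)
[... 645 characters left out ...]
 -0.366, 0.062]]
168 [[0.559, -0.228, 0.084], [0.559, -0.288, 0.078], [0.558, -0.361, 0.079]]
174 [[0.54, -0.229, 0.075], [0.538, -0.286, 0.085], [0.538, -0.359, 0.082]]
180 [[0.52, -0.227, 0.083], [0.518, -0.285, 0.089], [0.519, -0.36, 0.076]]
186 [[0.499, -0.225, 0.091], [0.499, -0.286, 0.082], [0.498, -0.358, 0.082]]
192 [[0.479, -0.225, 0.091], [0.479, -0.283, 0.092], [0.479, -0.357, 0.084]]
198 [[0.46, -0.224, 0.094], [0.457, -0.276, 0.122], [0.458, -0.354, 0.093]]
204 [[0.44, -0.224, 0.092], [0.437, -0.275, 0.127], [0.439, -0.353, 0.092]]
210 [[0.421, -0.223, 0.093], [0.42, -0.28, 0.096], [0.419, -0.351, 0.098]]
216 [[0.405, -0.237, 0.005], [0.404, -0.298, 0.008], [0.4, -0.353, 0.089]]
```

View pics/crop1.png

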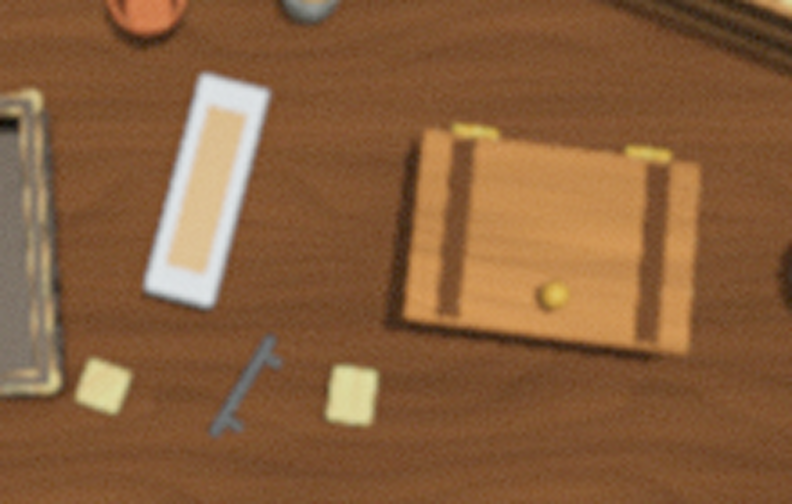

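Run:
```python
from h import *
d=dict(np.load("pics/top0.npz")); P=cloud(d); im=d["img"].astype(int)
# lid top plane fit (exclude knob)
Q=P[165:212,308:380].reshape(-1,3); Q=Q[(Q[:,2]>.06)&(Q[:,2]<.103)]
A=np.c_[Q[:,:2],np.ones(len(Q))]; c,*_=np.linalg.lstsq(A,Q[:,2],rcond=None); print("plane",c, "tilt",np.hypot(c[0],c[1]), "dir deg",np.degrees(np.arctan2(-c[1],-c[0])))
# lid silhouette by hsv
hsv=cv2.cvtColor(d["img"],cv2.COLOR_RGB2HSV)
roi=np.zeros(im.shape[:2],np.uint8); roi[145:228,292:395]=255
m=((P[...,2]>.06)&(roi>0)).astype(np.uint8)
print("bgr samples lid",d["img"][180,330],"table",d["img"][235,330], "knob",d["img"][202,343])
m2=((d["img"][...,0]>130)&(roi>0)).astype(np.uint8)
for mm in (m,m2):
    cs,_=cv2.findContours(mm,cv2.RETR_EXTERNAL,cv2.CHAIN_APPROX_NONE); k=max(cs,key=cv2.contourArea); print(cv2.minAreaRect(k)); bp=cv2.boxPoints(cv2.minAreaRect(k)); 
    for p in bp: print(np.round(p,1),np.round(ray(d,*p,.085),4))
# knob by yellow
print(hsv[202,343],hsv[180,330])
K=P[192:210,335:352]; kk=K[K[...,2]>.108]; print("knob pts",len(kk),kk.mean(0),kk.min(0),kk.max(0))
# basket edges
m=((P[...,2]>.09)).astype(np.uint8); m[:, :115]=0;m[:,215:]=0;m[:135]=0;m[245:]=0
cs,_=cv2.findContours(m,cv2.RETR_EXTERNAL,cv2.CHAIN_APPROX_NONE); k=max(cs,key=cv2.contourArea); r=cv2.minAreaRect(k); print("basket",r,[np.round(ray(d,*p,.1),4) for p in cv2.boxPoints(r)])
m=((d["img"].min(-1)>150)).astype(np.uint8); m[:, :225]=0;m[:,272:]=0;m[:132]=0;m[212:]=0
cs,_=cv2.findContours(cv2.morphologyEx(m,cv2.MORPH_CLOSE,np.ones((15,15))),cv2.RETR_EXTERNAL,cv2.CHAIN_APPROX_NONE); k=max(cs,key=cv2.contourArea); r=cv2.minAreaRect(k); print("cover",r,[np.round(ray(d,*p,.066),4) for p in cv2.boxPoints(r)],ray(d,*r[0],.066))
```

```text
plane [-0.11175608  0.01734997  0.14732194] tilt 0.11309483925039215 dir deg -8.82463832361111
bgr samples lid [194 139  79] table [125  82  48] knob [215 180  86]
((343.6202392578125, 185.55789184570312), (80.13687133789062, 55.90797424316406), 7.275006294250488)
[300.3 208.2] [ 0.4281 -0.1443  0.085 ]
[307.4 152.8] [ 0.6101 -0.1715  0.085 ]
[386.9 162.9] [ 0.5735 -0.4318  0.085 ]
[379.8 218.4] [ 0.3921 -0.4015  0.085 ]
((337.7406005859375, 181.228271484375), (98.56578826904297, 63.229042053222656), 7.471559047698975)
[284.8 206.2] [ 0.4353 -0.0938  0.085 ]
[293.  143.5] [ 0.6415 -0.1248  0.085 ]
[390.7 156.3] [ 0.5953 -0.4452  0.085 ]
[382.5 219. ] [ 0.3899 -0.4101  0.085 ]
[ 22 153 215] [ 16 151 194]
knob pts 53 [ 0.4462522  -0.27729668  0.12543297] [ 0.43443413 -0.28910649  0.11277535] [ 0.45750192 -0.26605479  0.13402015]
basket ((163.9191436767578, 189.00436401367188), (84.41729736328125, 78.3720703125), 86.90594482421875) [array([0.6263, 0.4302, 0.1   ]), array([0.6375, 0.1767, 0.1   ]), array([0.3642, 0.1625, 0.1   ]), array([0.3538, 0.4117, 0.1   ])]
cover ((246.99794006347656, 172.36483764648438), (20.017961502075195, 62.5793342590332), 15.068489074707031) [array([0.4591, 0.0871, 0.066 ]), array([0.6603, 0.0315, 0.066 ]), array([ 0.642 , -0.0326,  0.066 ]), array([0.4412, 0.0238, 0.066 ])] [0.55000165 0.02760129 0.066     ]
```

```bash
cat >> h.py <<'E'
def goto(*targets,s=None):
    """targets: (x,y,z,yaw_deg) with tool down; prints turn about tool z (rad) and shift in tool axes AFTER the turn in 25mm units"""
    from workcell import ctrl
    s=s or ctrl.sense(); R=np.asarray(s["tcp_rot"]); p=np.asarray(s["tcp_pos"]); yaw=np.degrees(np.arctan2(R[1,0],R[0,0]))
    print("t",round(s["time"],2),"at",np.round(p,4),"yaw",round(yaw,2),"tilt",np.round(R[:,2],3),"gap",round(s["finger_gap"],4),"F",np.round(s["force"],1))
    for x,y,z,w in targets:
        f=np.radians(w); dx,dy,dz=np.array([x,y,z])-p
        u=np.array([dx*np.cos(f)+dy*np.sin(f),dx*np.sin(f)-dy*np.cos(f),-dz])/.025
        print("  turn z",round(np.radians(yaw-w),3),"shift units",np.round(u,3)); p=np.array([x,y,z]); yaw=w
E
python3 -c "
from h import *
goto((.446,-.277,.19,-8.2),(.446,-.277,.111,-8.2))"
```

```text
t 0.15 at [ 0.1427 -0.4787  0.2416] yaw 16.6 tilt [-0.     0.002 -1.   ] gap 0.0853 F [ 0.1 -0.  -0.3]
  turn z 0.433 shift units [10.856 -9.717  2.065]
  turn z 0.0 shift units [ 0.   -0.    3.16]
```

>>> carry_out([
  [0.3,[0,0,0],[0,0,0.11]],
  [0.3,[0,0,0],[0,0,0.11]],
  [0.3,[0,0,0],[0,0,0.11]],
  [0.3,[0,0,0],[0,0,0.103]],
  [0.3,[1,-0.9,0],[0,0,0]],
  [0.3,[1,-0.9,0],[0,0,0]],
  [0.3,[1,-0.9,0],[0,0,0]],
  [0.3,[1,-0.9,0],[0,0,0]],
  [0.3,[1,-0.9,0],[0,0,0]],
  [0.3,[1,-0.9,0],[0,0,0]],
  [0.3,[1,-0.9,0],[0,0,0]],
  [0.3,[1,-0.9,0.5],[0,0,0]],
], squeeze=40)

```text
time: 1.35
tcp_pos: [0.3683, -0.3293, 0.231]
tcp_rot: [[0.99, -0.143, 0.002], [-0.143, -0.99, -0.002], [0.003, 0.002, -1.0]]
force: [0.6, -0.6, 0.7]
finger_gap: 0.0597
```

>>> carry_out([
  [0.3,[1,-0.9,0.5],[0,0,0]],
  [0.3,[0.95,-0.9,0.5],[0,0,0]],
  [0.3,[0.9,-0.7,0.5],[0,0,0]],
  [0.3,[0,0,0],[0,0,0]],
  [0.3,[0,0,0],[0,0,0]],
  [0.3,[0,0,0],[0,0,0]],
])

```text
time: 1.95
tcp_pos: [0.4454, -0.2783, 0.1926]
tcp_rot: [[0.99, -0.143, -0.0], [-0.143, -0.99, -0.0], [-0.0, 0.0, -1.0]]
force: [-0.5, -0.3, -0.6]
finger_gap: 0.0601
```

Run:
```python
from h import *
from workcell import imaging
goto((.446,-.277,.111,-8.2))
d=imaging.snapshot("wrist"); np.savez("pics/w1.npz",**d); cv2.imwrite("pics/w1.png",d["img"][:,:,::-1])
```

```text
t 1.95 at [ 0.4454 -0.2783  0.1926] yaw -8.25 tilt [-0. -0. -1.] gap 0.0601 F [-0.5 -0.3 -0.6]
  turn z -0.001 shift units [ 0.016 -0.054  3.262]
```

View pics/w1.png

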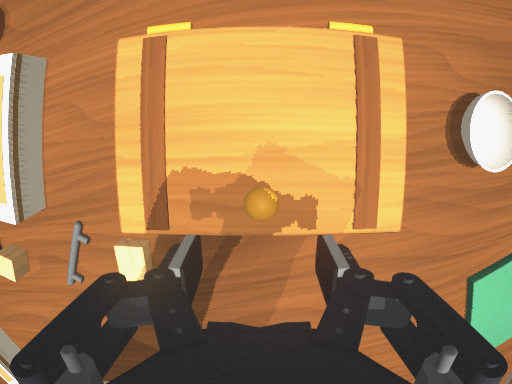

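```bash
cat >> h.py <<'E'
def wray(d,u,v,zp):
    E=np.asarray(d["extrinsics"]); a,b=u-d["cx"],v-d["cy"]; r=np.hypot(a,b); t=r/d["fx"]
    c=np.array([np.sin(t)*a/r,-np.sin(t)*b/r,-np.cos(t)]); g=E[:3,:3]@c; o=E[:3,3]; return o+g*(zp-o[2])/g[2]
E
python3 - <<'E'
from h import *
d=dict(np.load("pics/w1.npz")); print(wray(d,261.5,204,.115))
for n,p,z in [("hl",(148,28),.07),("hr",(373,30),.07),("front",(119,231),.09),("front",(401,231),.09),("bl",(118,40),.075),("br",(403,40),.075)]: print(n,wray(d,*p,z))
E
```

```text
[ 0.44648922 -0.28120193  0.115     ]
hl [ 0.6066652  -0.20366617  0.07      ]
hr [ 0.576648   -0.40041526  0.07      ]
front [ 0.43066413 -0.14620549  0.09      ]
front [ 0.39285269 -0.40498548  0.09      ]
bl [ 0.60206406 -0.17537574  0.075     ]
br [ 0.56618555 -0.42687012  0.075     ]
```

>>> carry_out([
  [0.3,[0,0,0.8],[0,0,0]],
  [0.3,[0,0,0.8],[0,0,0]],
  [0.3,[0,0,0.6],[0,0,0]],
  [0.3,[0,0,0.5],[0,0,0]],
  [0.3,[0,0,0.5],[0,0,0]],
  [0.3,[0,0,0],[0,0,0]],
  [0.6,[0,0,0],[0,0,0]],
  [0.9,[0,0,0],[0,0,0]],
  [0.9,[0,0,0],[0,0,0]],
  [0.9,[0,0,0],[0,0,0]],
  [0.9,[0,0,0],[0,0,0]],
], squeeze=60)

```text
time: 3.1
tcp_pos: [0.4463, -0.2802, 0.1136]
tcp_rot: [[0.99, -0.144, 0.001], [-0.144, -0.99, -0.005], [0.002, 0.005, -1.0]]
force: [-2.0, -5.4, 0.8]
finger_gap: 0.023
```

Run:
```python
from h import *
goto((.446,-.277,.111,-8.2))
# path table in (forward, up) from theta0
th=np.linspace(.113,1.58,25); r=-(.145*np.cos(th)-.034*np.sin(th)); z=.145*np.sin(th)+.034*np.cos(th)
for a,b,c in zip(th[1:],np.diff(r)/.025,np.diff(z)/.025): print(round(a,3),round(b,3),round(-c,3))
```

```text
t 3.1 at [ 0.4463 -0.2802  0.1136] yaw -8.28 tilt [ 0.001 -0.005 -1.   ] gap 0.023 F [-2.  -5.4  0.8]
  turn z -0.001 shift units [-0.028 -0.127  0.105]
0.174 0.133 -0.339
0.235 0.153 -0.33
0.296 0.173 -0.32
0.358 0.193 -0.309
0.419 0.211 -0.297
0.48 0.229 -0.283
0.541 0.246 -0.269
0.602 0.262 -0.253
0.663 0.277 -0.237
0.724 0.291 -0.219
0.785 0.303 -0.201
0.846 0.315 -0.182
0.908 0.326 -0.163
0.969 0.335 -0.143
1.03 0.343 -0.122
1.091 0.35 -0.101
1.152 0.355 -0.079
1.213 0.36 -0.057
1.274 0.362 -0.035
1.336 0.364 -0.013
1.397 0.364 0.009
1.458 0.363 0.032
1.519 0.36 0.054
1.58 0.356 0.076
```

>>> carry_out([
  [0.5,[0,0,0],[0,0,0]],
  [0.4,[0,0,0],[0,0,0]],
  [0.4,[0,0.1,0.2],[0,0,0]],
  [0.4,[0,0,0],[0,0,0]],
  [0.7,[0,0,0],[0,0,0]],
  [0.9,[0,0,0],[0,0,0]],
  [0.9,[0,0,0],[0,0,0]],
  [0.9,[0,0,0],[0,0,0]],
], squeeze=70)

```text
time: 3.9
tcp_pos: [0.4455, -0.2802, 0.1073]
tcp_rot: [[0.99, -0.143, -0.0], [-0.143, -0.99, 0.0], [-0.0, -0.0, -1.0]]
force: [-0.6, 0.4, 0.4]
finger_gap: 0.0229
```

>>> carry_out([
  [0.9,[0.13,0,-0.34],[0,0,0]],
  [0.9,[0.15,0,-0.33],[0,0,0]],
  [0.9,[0.17,0,-0.32],[0,0,0]],
  [0.9,[0.19,0,-0.31],[0,0,0]],
  [0.9,[0.21,0,-0.3],[0,0,0]],
  [0.9,[0.23,0,-0.28],[0,0,0]],
  [0.9,[0.25,0,-0.27],[0,0,0]],
  [0.9,[0.26,0,-0.25],[0,0,0]],
  [0.9,[0.28,0,-0.24],[0,0,0]],
  [0.9,[0.29,0,-0.22],[0,0,0]],
  [0.9,[0.3,0,-0.2],[0,0,0]],
  [0.9,[0,0,0],[0,0,0]],
])

```text
time: 5.1
tcp_pos: [0.5096, -0.2892, 0.1829]
tcp_rot: [[0.99, -0.142, 0.003], [-0.142, -0.99, 0.0], [0.003, -0.001, -1.0]]
force: [9.4, -1.8, -17.5]
finger_gap: 0.0222
```

Run:
```python
from h import *
from workcell import imaging
goto((.446,-.277,.111,-8.2))
d=imaging.snapshot("side"); cv2.imwrite("pics/s1.png",d["img"][:,:,::-1])
```

```text
t 5.1 at [ 0.5096 -0.2892  0.1829] yaw -8.17 tilt [ 0.003  0.    -1.   ] gap 0.0222 F [  9.4  -1.8 -17.5]
  turn z 0.0 shift units [-2.59  -0.121  2.876]
```

View pics/s1.png

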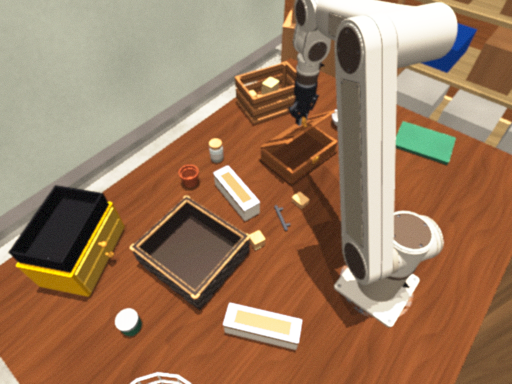

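Run:
```python
from h import *
th=np.linspace(.824,1.585,12); r=-(.145*np.cos(th)-.034*np.sin(th)); z=.145*np.sin(th)+.034*np.cos(th)
for a,b,c in zip(th[1:],np.diff(r)/.025,np.diff(z)/.025): print(round(a,3),round(b,3),round(-c,3))
```

```text
0.893 0.365 -0.191
0.962 0.377 -0.165
1.032 0.388 -0.139
1.101 0.397 -0.112
1.17 0.403 -0.084
1.239 0.408 -0.056
1.308 0.411 -0.028
1.377 0.412 0.001
1.447 0.411 0.029
1.516 0.408 0.058
1.585 0.403 0.086
```

>>> carry_out([
  [0.9,[0.12,0,0.04],[0,0,0]],
  [0.9,[0.37,0,-0.19],[0,0,0]],
  [0.9,[0.38,0,-0.16],[0,0,0]],
  [0.9,[0.39,0,-0.14],[0,0,0]],
  [0.9,[0.4,0,-0.11],[0,0,0]],
  [0.9,[0.4,0,-0.08],[0,0,0]],
  [0.9,[0.41,0,-0.06],[0,0,0]],
  [0.9,[0,0,0],[0,0,0]],
])

```text
time: 5.95
tcp_pos: [0.5699, -0.2984, 0.2042]
tcp_rot: [[0.99, -0.142, 0.005], [-0.142, -0.99, -0.002], [0.006, 0.001, -1.0]]
force: [0.4, -0.3, 0.9]
finger_gap: 0.0086
```

Run:
```python
from h import *
from workcell import imaging
for n in ("side","wrist"):
    d=imaging.snapshot(n); np.savez(f"pics/{n}2.npz",**d); im=d["img"]
    if n=="side": im=cv2.resize(im[60:220,200:420],None,fx=3.5,fy=3.5)
    cv2.imwrite(f"pics/{n}2.png",im[:,:,::-1])
```

```text
(no output)
```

View pics/side2.png

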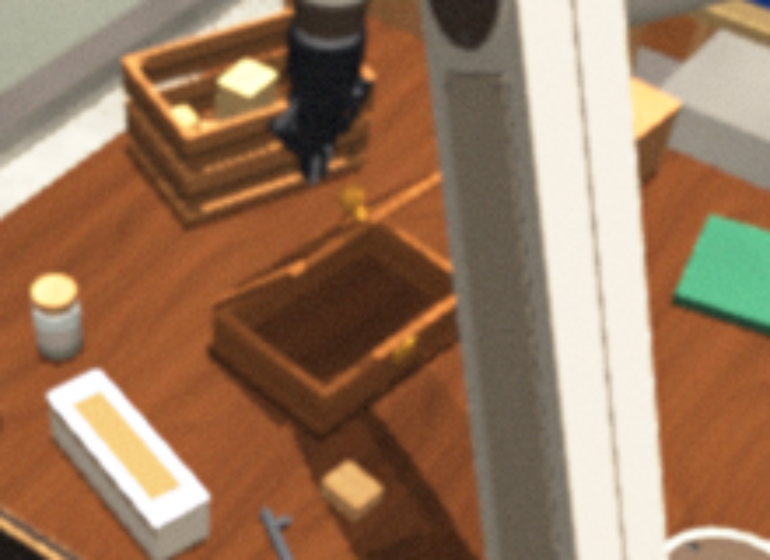

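View pics/wrist2.png

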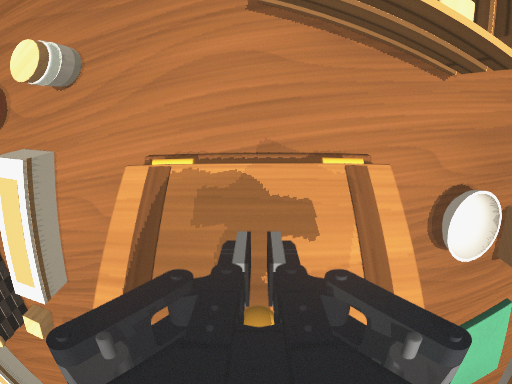

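```bash
cat >> h.py <<'E'
def wcloud(d):
    h,w=d["depth"].shape; u,v=np.meshgrid(np.arange(w),np.arange(h)); z=d["depth"].astype(float)
    a,b=u-d["cx"],v-d["cy"]; r=np.hypot(a,b)+1e-9; t=r/d["fx"]; k=z*np.tan(t)/r
    P=np.stack([a*k,-b*k,-z,np.ones_like(z)],-1); return (P@np.asarray(d["extrinsics"]).T)[...,:3]
E
python3 - <<'E'
from h import *
d=dict(np.load("pics/wrist2.npz")); P=wcloud(d)
for uv in [(200,180),(300,180),(130,200),(380,200),(115,260),(400,260),(258,316),(258,318),(160,162),(345,162),(258,150)]: print(uv,np.round(P[uv[1],uv[0]],4))
Q=np.r_[P[175:230,190:240].reshape(-1,3),P[175:230,290:330].reshape(-1,3)]; Q=Q[Q[:,2]>.06]
c,*_=np.linalg.lstsq(np.c_[Q[:,:2],np.ones(len(Q))],Q[:,2],rcond=None); print(c,np.arctan(np.hypot(*c[:2])),np.degrees(np.arctan2(-c[1],-c[0])))
goto((.5,-.3,.2,-8.2))
E
```

```text
(200, 180) [ 0.5871 -0.2503  0.0875]
(300, 180) [ 0.575  -0.3356  0.0889]
(130, 200) [ 0.5824 -0.1876  0.103 ]
(380, 200) [ 0.5513 -0.4027  0.1029]
(115, 260) [ 0.5463 -0.1811  0.1453]
(400, 260) [ 0.5137 -0.4038  0.1447]
(258, 316) [ 0.5282 -0.2926  0.2013]
(258, 318) [ 0.5279 -0.2925  0.2027]
(160, 162) [ 0.6065 -0.2111  0.07  ]
(345, 162) [ 0.5815 -0.3819  0.07  ]
(258, 150) [ 0.5942 -0.302  -0.    ]
[-0.30249405  0.03768452  0.28729129] 0.2958842460959906 -7.101284993696438
t 6.05 at [ 0.5682 -0.2981  0.2031] yaw -8.21 tilt [ 0.003 -0.001 -1.   ] gap 0.0084 F [ 0.4 -0.8  0.4]
  turn z -0.0 shift units [-2.689  0.464  0.125]
```

>>> carry_out([
  [0.35,[0,0,-0.4],[0,0,0]],
  [0.35,[0,0,0],[0,0,0]],
  [0.35,[0,0,0],[0,0,0]],
  [0.35,[0,0,0],[0,0,0]],
  [0.35,[-0.7,0,0],[0,0,0]],
  [0.35,[-0.7,0,0],[0,0,0]],
  [0.35,[-0.7,0,0],[0,0,0]],
  [0.35,[0,0,0.4],[0,0,0]],
  [0.35,[0,0,0],[0,0,0]],
])

```text
time: 6.95
tcp_pos: [0.5149, -0.2901, 0.1998]
tcp_rot: [[0.99, -0.143, -0.002], [-0.143, -0.99, 0.001], [-0.002, -0.001, -1.0]]
force: [-0.8, 0.8, -0.4]
finger_gap: 0.0556
```

Run:
```python
from h import *
from workcell import imaging
goto((.515,-.2905,.190,-8.2))
for n in ("wrist",):
    d=imaging.snapshot(n); np.savez(f"pics/{n}3.npz",**d); im=d["img"]
    cv2.imwrite(f"pics/{n}3.png",im[:,:,::-1])
P=wcloud(d)
K=P[180:330,200:320]; hsv=cv2.cvtColor(d["img"],cv2.COLOR_RGB2HSV)[180:330,200:320]
m=(K[...,2]>.18)&(hsv[...,0]>18)&(hsv[...,0]<32)&(hsv[...,1]>110); q=K[m]; print(len(q),q.mean(0),q.min(0),q.max(0))
```

```text
t 6.95 at [ 0.5149 -0.2901  0.1998] yaw -8.23 tilt [-0.002  0.001 -1.   ] gap 0.0556 F [-0.8  0.8 -0.4]
  turn z -0.0 shift units [0.006 0.016 0.392]
983 [ 0.51498024 -0.29259458  0.20769139] [ 0.47137355 -0.31652549  0.20203518] [ 0.58357254 -0.2813103   0.33106069]
```

View pics/wrist3.png

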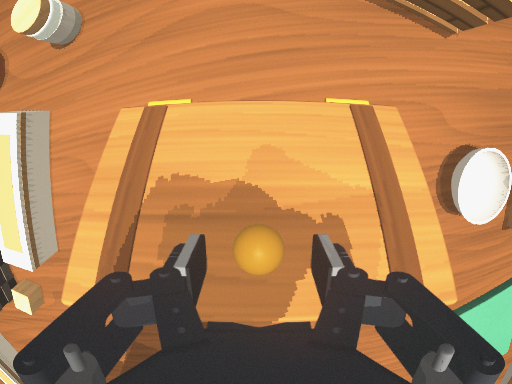

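Run:
```python
from h import *
d=dict(np.load("pics/wrist3.npz")); print(wray(d,259,250,.196),wray(d,259,226,.196),wray(d,259,274,.196))
```

```text
[ 0.51564726 -0.2909472   0.196     ] [ 0.5287152  -0.29283486  0.196     ] [ 0.50145892 -0.28889892  0.196     ]
```

>>> carry_out([
  [0.35,[0,0,0.25],[0,0,0]],
  [0.35,[0,0,0.2],[0,0,0]],
  [0.35,[0,0,0],[0,0,0]],
  [0.6,[0,0,0],[0,0,0]],
  [0.9,[0,0,0],[0,0,0]],
  [0.9,[0,0,0],[0,0,0]],
  [0.9,[0,0,0],[0,0,0]],
  [0.9,[0,0,0],[0,0,0]],
], squeeze=90)

```text
time: 7.8
tcp_pos: [0.5158, -0.2901, 0.1905]
tcp_rot: [[0.99, -0.142, 0.001], [-0.142, -0.99, 0.001], [0.001, -0.001, -1.0]]
force: [0.6, 3.1, 3.0]
finger_gap: 0.022
```

Run:
```python
from h import *
th=np.linspace(.848,1.585,19); r=-(.145*np.cos(th)-.034*np.sin(th)); z=.145*np.sin(th)+.034*np.cos(th)
for a,b,c in zip(th[1:],np.diff(r)/.025,np.diff(z)/.025): print(round(a,3),round(b,3),round(-c,3))
```

```text
0.889 0.217 -0.111
0.93 0.222 -0.102
0.971 0.226 -0.093
1.012 0.229 -0.083
1.053 0.232 -0.074
1.094 0.235 -0.064
1.135 0.238 -0.055
1.176 0.24 -0.045
1.216 0.241 -0.035
1.257 0.243 -0.025
1.298 0.243 -0.015
1.339 0.244 -0.005
1.38 0.244 0.005
1.421 0.243 0.015
1.462 0.243 0.025
1.503 0.241 0.035
1.544 0.24 0.044
1.585 0.238 0.054
```

>>> carry_out([
  [0.9,[0.22,0,-0.11],[0,0,0]],
  [0.9,[0.22,0,-0.1],[0,0,0]],
  [0.9,[0.23,0,-0.09],[0,0,0]],
  [0.9,[0.23,0,-0.08],[0,0,0]],
  [0.9,[0.23,0,-0.07],[0,0,0]],
  [0.9,[0,0,0],[0,0,0]],
])

```text
time: 8.4
tcp_pos: [0.5413, -0.2936, 0.2011]
tcp_rot: [[0.989, -0.145, -0.006], [-0.145, -0.989, 0.002], [-0.006, -0.001, -1.0]]
force: [-6.2, 3.9, 4.5]
finger_gap: 0.0217
```

>>> carry_out([
  [0.9,[0.24,0,-0.06],[0,0,0]],
  [0.9,[0.24,0,-0.05],[0,0,0]],
  [0.9,[0.24,0,-0.04],[0,0,0]],
  [0.9,[0.24,0,-0.03],[0,0,0]],
  [0.9,[0.24,0,-0.02],[0,0,0]],
  [0.9,[0.24,0,-0.01],[0,0,0]],
  [0.9,[0,0,0],[0,0,0]],
])

```text
time: 9.1
tcp_pos: [0.5801, -0.2989, 0.2071]
tcp_rot: [[0.99, -0.141, 0.001], [-0.141, -0.99, 0.001], [0.001, -0.001, -1.0]]
force: [0.3, 2.3, 5.1]
finger_gap: 0.0214
```

>>> carry_out([
  [0.9,[0.24,0,0.06],[0,0,0]],
  [0.9,[0.24,0,0.07],[0,0,0]],
  [0.9,[0.24,0,0.06],[0,0,0]],
  [0.9,[0.24,0,0.05],[0,0,0]],
  [0.9,[0.24,0,0.06],[0,0,0]],
  [0.9,[0.24,0,0.06],[0,0,0]],
  [0.9,[0.2,0,0.05],[0,0,0]],
  [0.9,[0,0,0],[0,0,0]],
])

```text
time: 9.9
tcp_pos: [0.6197, -0.3058, 0.1947]
tcp_rot: [[0.99, -0.143, -0.002], [-0.143, -0.99, 0.0], [-0.002, 0.0, -1.0]]
force: [-0.2, -0.1, 0.1]
finger_gap: 0.0087
```

Run:
```python
from h import *
from workcell import imaging
goto((.515,-.2905,.190,-8.2))
for n in ("side","top"):
    d=imaging.snapshot(n); np.savez(f"pics/{n}4.npz",**d); im=d["img"]
    if n=="side": im=cv2.resize(im[60:220,200:420],None,fx=3.5,fy=3.5)
    cv2.imwrite(f"pics/{n}4.png",im[:,:,::-1])
```

```text
t 9.9 at [ 0.6197 -0.3058  0.1947] yaw -8.23 tilt [-0.002  0.    -1.   ] gap 0.0087 F [-0.2 -0.1  0.1]
  turn z -0.001 shift units [-4.232 -0.009  0.186]
```

View pics/side4.png

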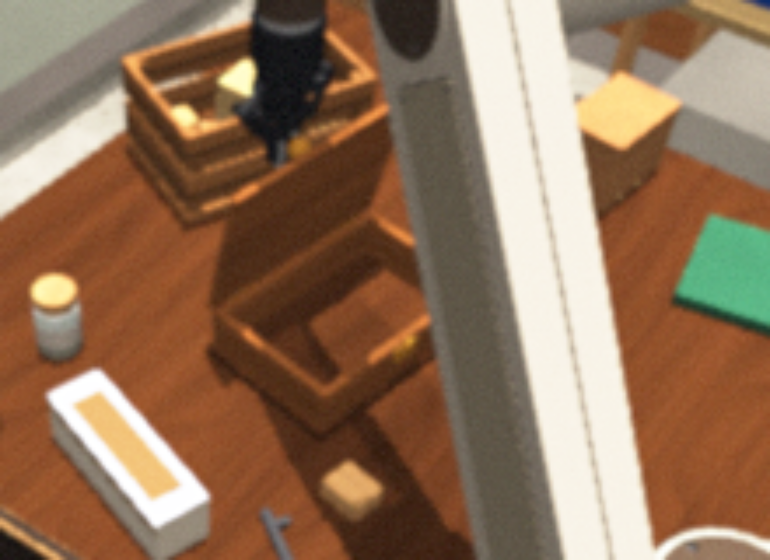

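View pics/top4.png

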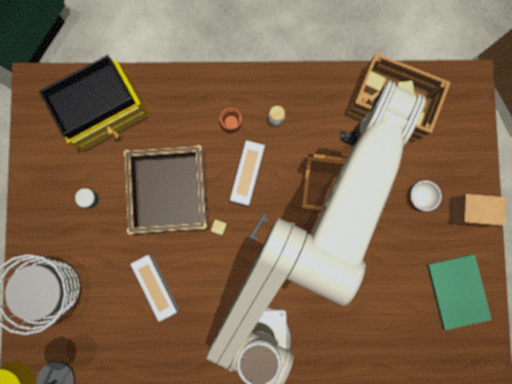

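>>> carry_out([
  [1,[0,0,-1],[0,0,0]],
  [1,[0,0,-1],[0,0,0]],
  [1,[0,0,-1],[0,0,0]],
  [1,[-0.5,0,-1],[0,0,0]],
  [1,[-1,0,-0.6],[0,0,0]],
  [1,[-1,0,0],[0,0,0]],
  [1,[-1,0,0],[0,0,0]],
  [1,[-1,0,0],[0,0,0]],
  [1,[-1,0,0],[0,0,0]],
  [1,[-1,0,0],[0,0,0]],
  [1,[-1,0,0],[0,0,0]],
  [1,[-0.8,0,0],[0,0,0]],
])

```text
time: 11.2
tcp_pos: [0.4125, -0.2756, 0.3112]
tcp_rot: [[0.99, -0.144, -0.001], [-0.144, -0.99, -0.0], [-0.001, 0.0, -1.0]]
force: [-0.4, -1.1, -0.7]
finger_gap: -0.0
```

Run:
```python
from h import *
from workcell import imaging
goto((.515,-.2905,.20,-8.2))
for n in ("wrist",):
    d=imaging.snapshot(n); np.savez(f"pics/{n}5.npz",**d); im=d["img"]
    cv2.imwrite(f"pics/{n}5.png",im[:,:,::-1])
```

```text
t 11.2 at [ 0.4125 -0.2756  0.3112] yaw -8.26 tilt [-0.001 -0.    -1.   ] gap -0.0 F [-0.4 -1.1 -0.7]
  turn z -0.001 shift units [4.143e+00 4.000e-03 4.447e+00]
```

View pics/wrist5.png

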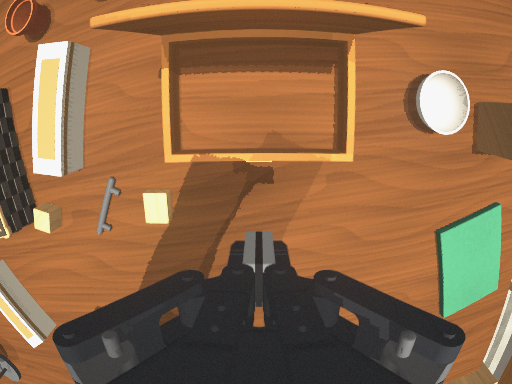

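Run:
```python
from h import *
d=dict(np.load("pics/wrist5.npz")); P=wcloud(d)
C=[wray(d,*p,.065) for p in [(163,162),(353,161),(162,38),(356,38)]]
for c in C: print(np.round(c,4))
print("centre",np.mean(C,0), "yaw front", np.degrees(np.arctan2(*(C[0]-C[1])[:2])))
print("lid underside", [np.round(P[v,u],4) for u in (200,258,320) for v in (12,18,26)])
print("top edge", [np.round(P[v,u],4) for u,v in [(258,5),(258,8),(110,21),(410,20)]])
```

```text
[ 0.4355 -0.1511  0.065 ]
[ 0.4004 -0.4014  0.065 ]
[ 0.5992 -0.1773  0.065 ]
[ 0.5632 -0.4258  0.065 ]
centre [ 0.49960223 -0.28888817  0.065     ] yaw front 7.990666261038705
lid underside [array([ 0.5588, -0.2563,  0.2363]), array([ 0.5663, -0.2506,  0.2019]), array([ 0.5823, -0.239 ,  0.1311]), array([ 0.5555, -0.2966,  0.2239]), array([ 0.5625, -0.2976,  0.1868]), array([ 0.5764, -0.2995,  0.1132]), array([ 0.548 , -0.34  ,  0.2331]), array([ 0.554 , -0.3483,  0.197 ]), array([ 0.5636, -0.3628,  0.134 ])]
top edge [array([ 0.5553, -0.2966,  0.2402]), array([ 0.5535, -0.2964,  0.2389]), array([ 0.5697, -0.1891,  0.2407]), array([ 0.5395, -0.4076,  0.2402])]
```

>>> carry_out([
  [1,[0.8,0,1],[0,0,0]],
  [1,[0.8,0,1],[0,0,0]],
  [1,[0.8,0,1],[0,0,0]],
  [1,[0.8,0,1],[0,0,0]],
  [1,[0.7,0,0.5],[0,0,0]],
  [1,[0.5,0,0],[0,0,0]],
  [1,[0.5,0,0],[0,0,0]],
  [1,[0.4,0,0],[0,0,0]],
  [1,[0.3,0,0],[0,0,0]],
  [1,[0.3,0,0],[0,0,0]],
  [1,[0.3,0,0],[0,0,0]],
  [1,[0,0,0],[0,0,0]],
])

```text
time: 12.45
tcp_pos: [0.5689, -0.2982, 0.1986]
tcp_rot: [[0.99, -0.143, 0.001], [-0.143, -0.99, -0.0], [0.001, 0.0, -1.0]]
force: [0.9, -0.2, -0.6]
finger_gap: -0.0
```

>>> carry_out([
  [1,[0.15,0,0],[0,0,0]],
  [1,[0.15,0,0],[0,0,0]],
  [1,[0,0,0],[0,0,0]],
])

```text
time: 12.75
tcp_pos: [0.5756, -0.2992, 0.1988]
tcp_rot: [[0.99, -0.143, 0.0], [-0.143, -0.99, -0.0], [0.0, 0.0, -1.0]]
force: [-0.8, 0.1, -0.5]
finger_gap: -0.0
```

Run:
```python
from h import *
from workcell import imaging
goto((.515,-.2905,.20,-8.2))
for n in ("wrist","side"):
    d=imaging.snapshot(n); np.savez(f"pics/{n}6.npz",**d); im=d["img"]
    if n=="side": im=cv2.resize(im[60:220,200:420],None,fx=3.5,fy=3.5)
    cv2.imwrite(f"pics/{n}6.png",im[:,:,::-1])
```

```text
t 12.75 at [ 0.5756 -0.2992  0.1988] yaw -8.21 tilt [ 0. -0. -1.] gap -0.0 F [-0.8  0.1 -0.5]
  turn z -0.0 shift units [-2.449  0.003 -0.05 ]
```

View pics/wrist6.png

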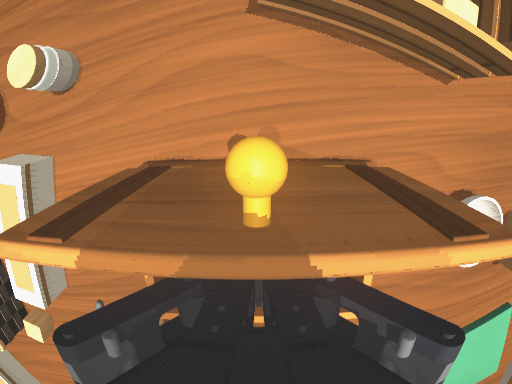

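View pics/side6.png

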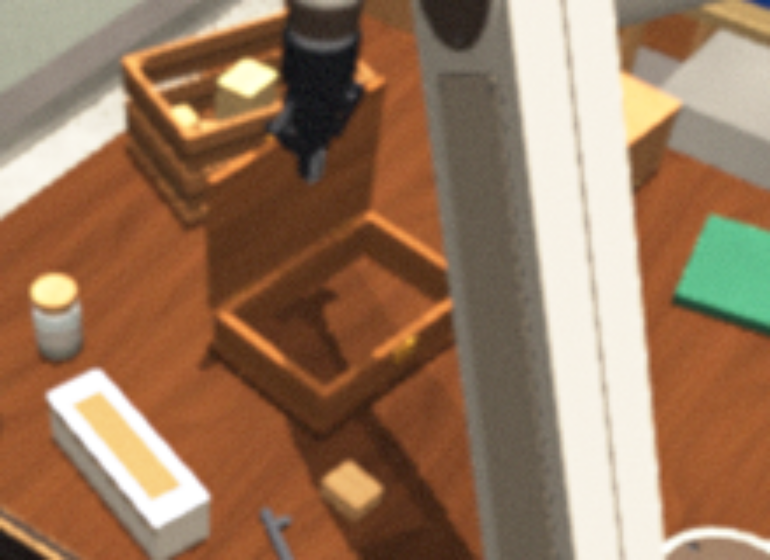

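Run:
```python
from h import *
d=dict(np.load("pics/wrist6.npz")); P=wcloud(d)
f=lambda p:p[...,0]*.99-p[...,1]*.142
for u in (150,200,320,360): print(u,[(v,round(float(f(P[v,u])),4),round(float(P[v,u,2]),4)) for v in (175,190,205,220,235,245,255,262)])
Q=P[185:230,190:220].reshape(-1,3); c=np.polyfit(Q[:,2],f(Q),1); print(c,"theta",np.pi/2+np.arctan(c[0]))
Q=P[185:230,300:330].reshape(-1,3); c=np.polyfit(Q[:,2],f(Q),1); print(c,"theta",np.pi/2+np.arctan(c[0]))
```

```text
150 [(175, 0.635, 0.114), (190, 0.6336, 0.1535), (205, 0.6347, 0.1878), (220, 0.6347, 0.2097), (235, 0.6342, 0.2252), (245, 0.6347, 0.2353), (255, 0.6331, 0.2402), (262, 0.6317, 0.2429)]
200 [(175, 0.6334, 0.1092), (190, 0.6337, 0.1544), (205, 0.634, 0.1853), (220, 0.6349, 0.2092), (235, 0.6345, 0.2246), (245, 0.6347, 0.2341), (255, 0.6345, 0.2414), (262, 0.6324, 0.2427)]
320 [(175, 0.6339, 0.1119), (190, 0.6339, 0.1555), (205, 0.6342, 0.1861), (220, 0.6351, 0.2099), (235, 0.6351, 0.2262), (245, 0.6348, 0.2345), (255, 0.6345, 0.2416), (262, 0.6325, 0.243)]
360 [(175, 0.6347, 0.114), (190, 0.6343, 0.1569), (205, 0.6346, 0.1878), (220, 0.6347, 0.2099), (235, 0.6346, 0.226), (245, 0.635, 0.236), (255, 0.6343, 0.2423), (262, 0.6326, 0.2443)]
[0.03926758 0.62693377] theta 1.6100437458791168
[0.06123937 0.62306722] theta 1.631959312969614
```

Run:
```python
from h import *
goto((.501,-.288,.27,-8.2),(.551,.028,.19,-15.2))
```

```text
t 12.85 at [ 0.5756 -0.2991  0.1988] yaw -8.21 tilt [ 0.001 -0.    -1.   ] gap 0.0003 F [-1.7 -0.4 -0.2]
  turn z -0.0 shift units [-3.018 -0.016 -2.848]
  turn z 0.122 shift units [ -1.384 -12.722   3.2  ]
```

>>> carry_out([
  [0.5,[-1,0,0],[0,0,0]],
  [0.2,[-1,0,-1],[0,0,0]],
  [0,[-1,0,-1],[0,0,0]],
  [0,[0,-0.5,-0.8],[0,0,0]],
  [0,[-0.1,-1,0],[0,0,0.12]],
  [0,[-0.2,-1,0],[0,0,0]],
  [0,[-0.2,-1,0],[0,0,0]],
  [0,[-0.2,-1,0],[0,0,0]],
  [0,[-0.2,-1,0],[0,0,0]],
  [0,[-0.2,-1,0],[0,0,0]],
  [0,[-0.2,-1,0],[0,0,0]],
  [0,[-0.1,-1,0],[0,0,0]],
])

```text
time: 14.05
tcp_pos: [0.5098, -0.1039, 0.2698]
tcp_rot: [[0.977, -0.213, 0.007], [-0.213, -0.977, 0.026], [0.001, -0.026, -1.0]]
force: [-0.2, 0.3, 0.5]
finger_gap: 0.0855
```

>>> carry_out([
  [0,[0,-1,0],[0,0,0]],
  [0,[0,-1,0.8],[0,0,0]],
  [0,[0,-1,0.8],[0,0,0]],
  [0,[0,-1,0.8],[0,0,0]],
  [0,[0,-0.2,0.8],[0,0,0]],
  [0,[0,0,0],[0,0,0]],
  [0,[0,0,0],[0,0,0]],
])

```text
time: 14.75
tcp_pos: [0.5206, -0.0517, 0.1941]
tcp_rot: [[0.991, -0.136, 0.009], [-0.136, -0.988, 0.069], [-0.001, -0.069, -0.998]]
force: [0.3, -0.6, 0.6]
finger_gap: 0.0855
```

Run:
```python
from h import *
from workcell import imaging
goto((.551,.028,.1,-15.2))
for n in ("wrist","side"):
    d=imaging.snapshot(n); np.savez(f"pics/{n}7.npz",**d); im=d["img"]
    cv2.imwrite(f"pics/{n}7.png",im[:,:,::-1])
```

```text
t 14.75 at [ 0.5206 -0.0517  0.1941] yaw -7.83 tilt [ 0.009  0.069 -0.998] gap 0.0855 F [ 0.3 -0.6  0.6]
  turn z 0.129 shift units [ 0.336 -3.394  3.762]
```

View pics/wrist7.png

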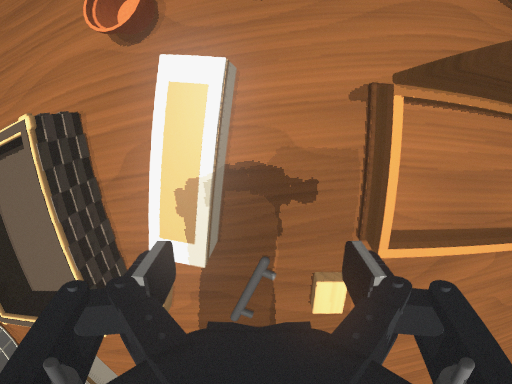

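View pics/side7.png

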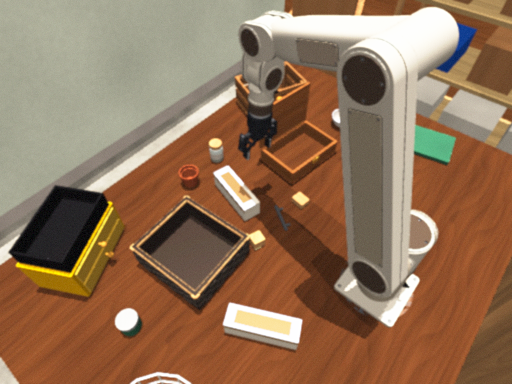

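Run:
```python
from workcell import ctrl; import numpy as np
s=ctrl.sense(); print(np.round(s["joint_positions"],3),np.round(s["dq"],3),np.round(s["tau"],1))
```

```text
[-0.138  0.311 -0.026  1.232  0.069  3.141] [-0.001 -0.007  0.002 -0.002 -0.001  0.002] [  0.1 -39.4  24.2   0.    0.2   0. ]
```

```bash
cat >> h.py <<'E'
def level():
    from workcell import ctrl
    from scipy.spatial.transform import Rotation as Ro
    R=np.asarray(ctrl.sense()["tcp_rot"]); f=np.arctan2(R[1,0],R[0,0]); c,s=np.cos(f),np.sin(f)
    T=np.array([[c,s,0],[s,-c,0],[0,0,-1.]]); print("level rotvec",np.round(Ro.from_matrix(R.T@T).as_rotvec(),3))
E
python3 - <<'E'
from h import *
level(); goto((.551,.028,.19,164.8))
d=dict(np.load("pics/wrist7.npz")); P=wcloud(d)
im=d["img"]
C=[wray(d,*p,.066) for p in [(160,55),(227,57),(150,241),(205,266)]]
for c in C: print(np.round(c,4))
m=((P[...,2]>.058)&(P[...,2]<.076)); m[:,:140]=0; m[:,240:]=0; m[270:]=0; Q=P[m]; print(rect(Q[:,:2]),Q[:,2].mean())
E
```

```text
level rotvec [-0.069 -0.002  0.   ]
t 14.85 at [ 0.5214 -0.0519  0.1951] yaw -7.85 tilt [ 0.011  0.068 -0.998] gap 0.0852 F [-0.3 -0.3  0.3]
  turn z -3.013 shift units [-0.305  3.396  0.206]
[0.6572 0.0286 0.066 ]
[ 0.6418 -0.0324  0.066 ]
[0.4792 0.0766 0.066 ]
[0.4466 0.0225 0.066 ]
(array([0.5519, 0.026 ]), array([0.0635, 0.2045]), 74.6) 0.06587433636284612
```

>>> carry_out([
  [0,[0,0,0],[-0.069,-0.002,0]],
  [0,[0,0,0],[0,0,-0.14]],
  [0,[0,0,0],[0,0,-0.14]],
  [0,[0,0,0],[0,0,-0.14]],
  [0,[0,0,0],[0,0,-0.14]],
  [0,[0,0,0],[0,0,-0.14]],
  [0,[0,0,0],[0,0,-0.14]],
  [0,[0,0,0],[0,0,-0.14]],
  [0,[0,0,0],[0,0,-0.14]],
  [0,[0,0,0],[0,0,-0.14]],
  [0,[0,0,0],[0,0,-0.14]],
  [0,[0,0,0],[0,0,-0.14]],
])

```text
time: 16.05
tcp_pos: [0.5201, -0.062, 0.1954]
tcp_rot: [[0.147, 0.989, 0.001], [0.989, -0.147, 0.008], [0.008, 0.0, -1.0]]
force: [0.3, 0.8, -1.0]
finger_gap: 0.0854
```

>>> carry_out([
  [0,[0,0,0],[0,0,-0.14]],
  [0,[0,0,0],[0,0,-0.14]],
  [0,[0,0,0],[0,0,-0.14]],
  [0,[0,0,0],[0,0,-0.14]],
  [0,[0,0,0],[0,0,-0.14]],
  [0,[0,0,0],[0,0,-0.14]],
  [0,[0,0,0],[0,0,-0.14]],
  [0,[0,0,0],[0,0,-0.14]],
  [0,[0,0,0],[0,0,-0.14]],
  [0,[0,0,0],[0,0,-0.14]],
  [0,[0,0,0],[0,0,0]],
])

```text
time: 17.15
tcp_pos: [0.5201, -0.0619, 0.1953]
tcp_rot: [[-0.948, 0.318, 0.001], [0.318, 0.948, 0.008], [0.002, 0.008, -1.0]]
force: [1.1, 0.5, -0.3]
finger_gap: 0.0852
```

Run:
```python
from h import *
level(); goto((.5515,.027,.15,164.6))
```

```text
level rotvec [ 0.008 -0.002 -0.   ]
t 17.15 at [ 0.5201 -0.0619  0.1953] yaw 161.44 tilt [ 0.001  0.008 -1.   ] gap 0.0852 F [ 1.1  0.5 -0.3]
  turn z -0.055 shift units [-0.267  3.763  1.811]
```

>>> carry_out([
  [0,[0,0,0],[0.008,-0.002,-0.055]],
  [0,[-0.07,0.9,0],[0,0,0]],
  [0,[-0.07,0.9,0],[0,0,0]],
  [0,[-0.07,0.9,0.5],[0,0,0]],
  [0,[-0.06,0.9,0.6],[0,0,0]],
  [0,[0,0.16,0.7],[0,0,0]],
  [0,[0,0,0],[0,0,0]],
  [0,[0,0,0],[0,0,0]],
])

```text
time: 17.95
tcp_pos: [0.5506, 0.0271, 0.1494]
tcp_rot: [[-0.964, 0.267, -0.002], [0.267, 0.964, 0.0], [0.002, -0.0, -1.0]]
force: [0.3, -1.1, 0.3]
finger_gap: 0.0852
```

Run:
```python
from h import *
from workcell import imaging
level();goto((.5515,.027,.045,164.6))
for n in ("wrist",):
    d=imaging.snapshot(n); np.savez(f"pics/{n}8.npz",**d); im=d["img"]
    cv2.imwrite(f"pics/{n}8.png",im[:,:,::-1])
P=wcloud(d); m=((P[...,2]>.06)&(P[...,2]<.073)); m[:,:100]=0; m[:,420:]=0; m[300:]=0; Q=P[m]; print(rect(Q[:,:2]),Q[:,2].mean())
```

```text
level rotvec [-0.    -0.002  0.   ]
t 17.95 at [0.5506 0.0271 0.1494] yaw 164.54 tilt [-0.002  0.    -1.   ] gap 0.0852 F [ 0.3 -1.1  0.3]
  turn z -0.001 shift units [-3.500e-02  4.000e-03  4.175e+00]
(array([0.525 , 0.0847]), array([0.1614, 0.255 ]), 74.57) 0.06598011832338199
```

View pics/wrist8.png

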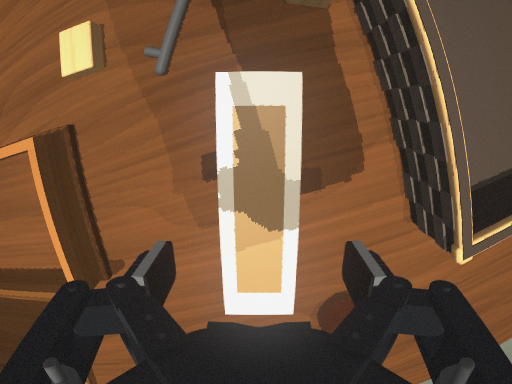

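>>> carry_out([
  [0,[0,0,0.9],[0,0,0]],
  [0,[0,0,0.9],[0,0,0]],
  [0,[0,0,0.9],[0,0,0]],
  [0,[0,0,0.8],[0,0,0]],
  [0,[0,0,0.6],[0,0,0]],
  [0,[0,0,0],[0,0,0]],
  [0,[0,0,0],[0,0,0]],
  [0.3,[0,0,0],[0,0,0]],
  [0.6,[0,0,0],[0,0,0]],
  [0.6,[0,0,0],[0,0,0]],
  [0.6,[0,0,0],[0,0,0]],
  [0.6,[0,0,0],[0,0,0]],
], squeeze=60)

```text
time: 19.2
tcp_pos: [0.5517, 0.0272, 0.0483]
tcp_rot: [[-0.964, 0.265, 0.001], [0.265, 0.964, -0.0], [-0.001, 0.0, -1.0]]
force: [-0.5, -1.7, 5.4]
finger_gap: 0.0613
```

>>> carry_out([
  [0.6,[0,0,-0.04],[0,0,0]],
  [0.6,[0,0,-0.04],[0,0,0]],
  [0.6,[0,0,-0.045],[0,0,0]],
  [0.6,[0,0,-0.045],[0,0,0]],
  [0.6,[0,0,-0.045],[0,0,0]],
  [0.6,[0,0,-0.045],[0,0,0]],
  [0.6,[0,0,-0.045],[0,0,0]],
  [0.6,[0,0,-0.045],[0,0,0]],
  [0.6,[0,0,-0.045],[0,0,0]],
  [0.6,[0,0,-0.045],[0,0,0]],
  [0.6,[0,0,-0.045],[0,0,0]],
  [0.6,[0,0,-0.045],[0,0,0]],
])

```text
time: 20.4
tcp_pos: [0.5499, 0.0274, 0.0595]
tcp_rot: [[-0.964, 0.265, -0.003], [0.265, 0.964, 0.0], [0.003, -0.0, -1.0]]
force: [-0.5, -0.7, -4.7]
finger_gap: 0.0612
```

Run:
```python
from h import *
from workcell import imaging
level();goto((.5515,.027,.08,164.6))
for n in ("side",):
    d=imaging.snapshot(n); im=d["img"]
    im=cv2.resize(im[130:250,160:320],None,fx=4.5,fy=4.5)
    cv2.imwrite(f"pics/{n}9.png",im[:,:,::-1])
```

```text
level rotvec [-0.    -0.003  0.   ]
t 20.4 at [0.5499 0.0274 0.0595] yaw 164.64 tilt [-0.003  0.    -1.   ] gap 0.0612 F [-0.5 -0.7 -4.7]
  turn z 0.001 shift units [-0.067  0.    -0.818]
```

View pics/side9.png

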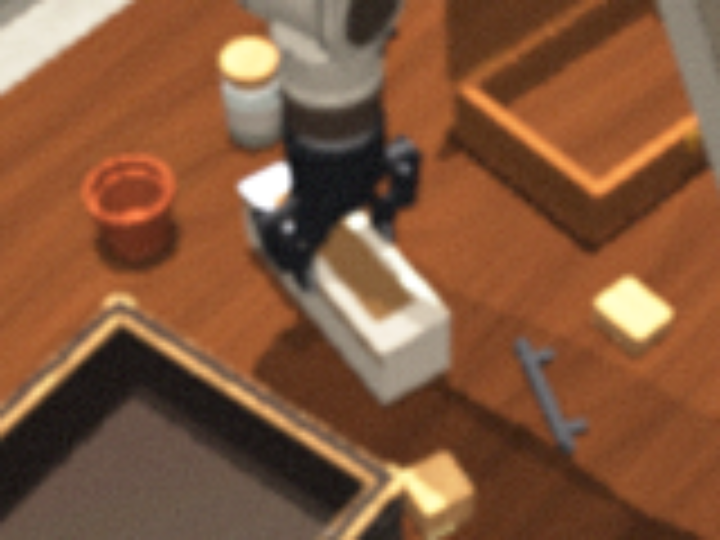

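>>> carry_out([
  [0.6,[0,0,-0.045],[0,0,0]],
  [0.6,[0,0,-0.045],[0,0,0]],
  [0.6,[0,0,-0.045],[0,0,0]],
  [0.6,[0,0,-0.045],[0,0,0]],
  [0.6,[0,0,-0.045],[0,0,0]],
  [0.6,[0,0,-0.045],[0,0,0]],
  [0.6,[0,0,-0.045],[0,0,0]],
  [0.6,[0,0,-0.045],[0,0,0]],
  [0.6,[0,0,-0.045],[0,0,0]],
  [0.6,[0,0,-0.045],[0,0,0]],
  [0.6,[0,0,-0.045],[0,0,0]],
  [0.6,[0,0,-0.045],[0,0,0]],
])

```text
time: 21.65
tcp_pos: [0.5516, 0.0274, 0.074]
tcp_rot: [[-0.964, 0.265, 0.001], [0.265, 0.964, 0.0], [-0.001, 0.0, -1.0]]
force: [-0.7, -0.9, -1.8]
finger_gap: 0.0608
```

>>> carry_out([
  [0.6,[0,0,-0.045],[0,0,0]],
  [0.6,[0,0,-0.045],[0,0,0]],
  [0.6,[0,0,-0.045],[0,0,0]],
  [0.6,[0,0,-0.045],[0,0,0]],
  [0.6,[0,0,-0.045],[0,0,0]],
  [0.6,[0,0,-0.045],[0,0,0]],
  [0.6,[0,0,-0.045],[0,0,0]],
  [0.6,[0,0,-0.045],[0,0,0]],
  [0.6,[0,0,-0.045],[0,0,0]],
  [0.6,[0,0,-0.045],[0,0,0]],
])

```text
time: 22.65
tcp_pos: [0.5504, 0.0274, 0.0844]
tcp_rot: [[-0.964, 0.265, -0.002], [0.265, 0.964, 0.0], [0.002, -0.0, -1.0]]
force: [-0.4, 0.5, -1.8]
finger_gap: 0.0609
```

Run:
```python
from h import *
from workcell import imaging
level();goto((.5515,.027,.08,164.6))
for n in ("side",):
    d=imaging.snapshot(n); im=d["img"]
    im=cv2.resize(im[130:250,160:320],None,fx=4.5,fy=4.5)
    cv2.imwrite(f"pics/{n}10.png",im[:,:,::-1])
```

```text
level rotvec [-0.    -0.002  0.   ]
t 22.65 at [0.5504 0.0274 0.0844] yaw 164.64 tilt [-0.002  0.    -1.   ] gap 0.0609 F [-0.4  0.5 -1.8]
  turn z 0.001 shift units [-0.046 -0.004  0.177]
```

View pics/side10.png

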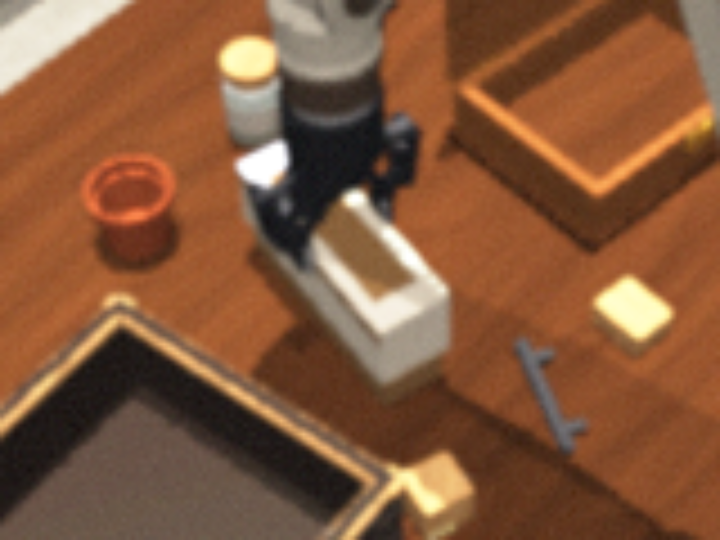

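>>> carry_out([
  [0.6,[0,0,-0.08],[0,0,0]],
  [0.6,[0,0,-0.08],[0,0,0]],
  [0.6,[0,0,-0.1],[0,0,0]],
  [0.6,[0,0,-0.12],[0,0,0]],
  [0.6,[0,0,-0.15],[0,0,0]],
  [0.6,[0,0,-0.25],[0,0,0]],
  [0.6,[0,0,-0.4],[0,0,0]],
  [0.6,[0,0,-0.6],[0,0,0]],
  [0.6,[0,0,-0.8],[0,0,0]],
  [0.6,[0,0,-0.9],[0,0,0]],
  [0.6,[0,0,-0.8],[0,0,0]],
  [0.6,[0,0,-0.3],[0,0,0]],
])

```text
time: 23.9
tcp_pos: [0.5521, 0.0274, 0.2021]
tcp_rot: [[-0.964, 0.265, 0.003], [0.265, 0.964, 0.0], [-0.003, 0.001, -1.0]]
force: [1.2, -0.1, -0.9]
finger_gap: 0.061
```

Run:
```python
from h import *
from workcell import imaging
level();goto((.493,.345,.19,183))
for n in ("side","top"):
    d=imaging.snapshot(n); im=d["img"]; np.savez(f"pics/{n}11.npz",**d)
    if n=="side": im=cv2.resize(im[130:250,160:320],None,fx=4.5,fy=4.5)
    cv2.imwrite(f"pics/{n}11.png",im[:,:,::-1])
```

```text
level rotvec [0.001 0.003 0.   ]
t 23.9 at [0.5521 0.0274 0.2021] yaw 164.64 tilt [ 0.003  0.    -1.   ] gap 0.061 F [ 1.2 -0.1 -0.9]
  turn z -0.32 shift units [ 1.695 12.809  0.483]
```

View pics/side11.png

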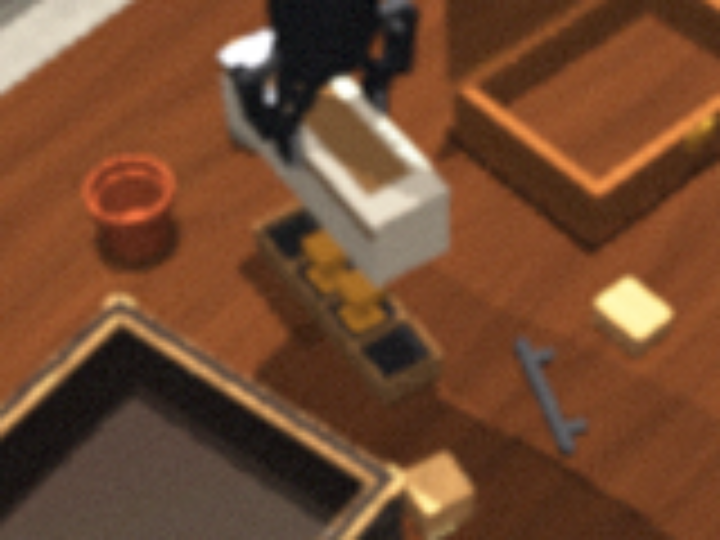

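>>> carry_out([
  [0.6,[0,0,0],[0,0,-0.08]],
  [0.6,[0,0.3,0],[0,0,-0.08]],
  [0.6,[0,0.6,0],[0,0,-0.08]],
  [0.6,[0,0.9,0],[0,0,-0.08]],
  [0.6,[0.2,1,0],[0,0,0]],
  [0.6,[0.2,1,0],[0,0,0]],
  [0.6,[0.2,1,0],[0,0,0]],
  [0.6,[0.2,1,0],[0,0,0]],
  [0.6,[0.2,1,0],[0,0,0]],
  [0.6,[0.2,1,0],[0,0,0]],
  [0.6,[0.2,1,0],[0,0,0]],
  [0.6,[0.1,1,0],[0,0,0]],
])

```text
time: 25.2
tcp_pos: [0.5052, 0.2705, 0.1975]
tcp_rot: [[-0.999, -0.052, -0.005], [-0.052, 0.999, -0.001], [0.005, -0.001, -1.0]]
force: [0.7, -0.3, -1.3]
finger_gap: 0.0609
```

Run:
```python
from h import *
level();goto((.493,.345,.19,183))
```

```text
level rotvec [-0.001 -0.005  0.   ]
t 25.2 at [0.5052 0.2705 0.1975] yaw -177.01 tilt [-0.005 -0.001 -1.   ] gap 0.0609 F [ 0.7 -0.3 -1.3]
  turn z -6.283 shift units [0.331 3.002 0.298]
```

>>> carry_out([
  [0.6,[0.1,0.8,0],[0,0,0]],
  [0.6,[0.1,0.8,0],[0,0,0]],
  [0.6,[0.1,0.8,0],[0,0,0]],
  [0.6,[0,0.5,0],[0,0,0]],
  [0.6,[0,0,0],[0,0,0]],
  [0.6,[0,0,0],[0,0,0]],
])

```text
time: 25.8
tcp_pos: [0.495, 0.3414, 0.1983]
tcp_rot: [[-0.999, -0.052, -0.003], [-0.052, 0.999, -0.001], [0.003, -0.001, -1.0]]
force: [-0.1, -0.2, -1.6]
finger_gap: 0.061
```

Run:
```python
from h import *
from workcell import imaging
level();goto((.493,.345,.062,183))
for n in ("wrist","side","top"):
    d=imaging.snapshot(n); im=d["img"]; np.savez(f"pics/{n}12.npz",**d)
    cv2.imwrite(f"pics/{n}12.png",im[:,:,::-1])
d=dict(np.load("pics/wrist12.npz"));P=wcloud(d);
```

```text
level rotvec [-0.001 -0.003  0.   ]
t 25.8 at [0.495  0.3414 0.1983] yaw -177.02 tilt [-0.003 -0.001 -1.   ] gap 0.061 F [-0.1 -0.2 -1.6]
  turn z -6.284 shift units [0.074 0.15  5.451]
```

View pics/wrist12.png

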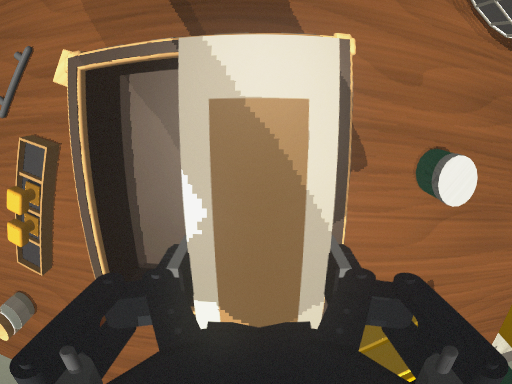

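View pics/side12.png

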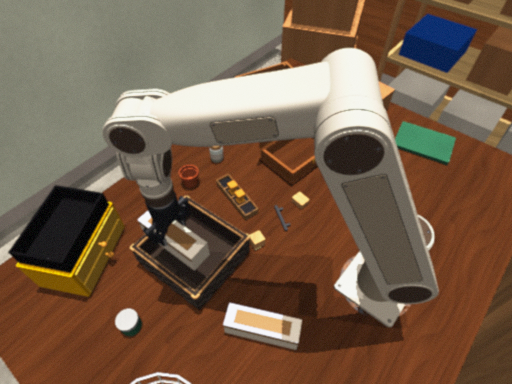

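Run:
```python
from h import *
d=dict(np.load("pics/wrist12.npz"));P=wcloud(d); 
m=(P[...,2]>.092)&(P[...,2]<.108); 
v,u=np.nonzero(m); Q=P[m]; 
th=np.radians(3); B=lambda q:((q[...,0]-.4957)*np.cos(th)+(q[...,1]-.295)*np.sin(th),-(q[...,0]-.4957)*np.sin(th)+(q[...,1]-.295)*np.cos(th))
x,y=B(Q)
for lo,hi in [(-.15,-.1),(-.1,-.05),(-.05,0)]:
    s=(x>lo)&(x<hi); print("x",lo,"neg-y rim y:",np.round(np.percentile(y[s&(y<-.08)],[1,50,99]),4) if (s&(y<-.08)).any() else None,"pos:",np.round(np.percentile(y[s&(y>.09)],[1,50,99]),4) if (s&(y>.09)).any() else None)
s=(np.abs(y)<.1)&(x<-.09); print("near rim x",np.round(np.percentile(x[s],[1,50,99]),4))
# cover top
m=(P[...,2]>.20)&(P[...,2]<.225)&(np.arange(512)[None]>170)&(np.arange(512)[None]<345)&(np.arange(384)[:,None]<240); Q=P[m]; x,y=B(Q); print("cover",np.round(np.percentile(x,[.5,99.5]),4),np.round(np.percentile(y,[.5,99.5]),4),Q[:,2].mean())
```

```text
x -0.15 neg-y rim y: [-0.126  -0.1093 -0.0806] pos: [0.0932 0.114  0.1227]
x -0.1 neg-y rim y: [-0.124  -0.1135 -0.1083] pos: [0.1086 0.1141 0.1215]
x -0.05 neg-y rim y: [-0.1238 -0.1131 -0.108 ] pos: [0.1085 0.1142 0.1218]
near rim x [-0.1344 -0.1245 -0.1164]
cover [-0.0993 -0.0174] [0.0154 0.0767] 0.21614809144689906
```

>>> carry_out([
  [0.6,[0,0,0.5],[0,0,0]],
  [0.6,[0,0,0.8],[0,0,0]],
  [0.6,[0,0,0.8],[0,0,0]],
  [0.6,[0,0,0.8],[0,0,0]],
  [0.6,[0,0,0.8],[0,0,0]],
  [0.6,[0,0,0.6],[0,0,0]],
  [0.6,[0,0,0.5],[0,0,0]],
  [0.6,[0,0,0.3],[0,0,0]],
  [0.6,[0,0,0.2],[0,0,0]],
  [0.6,[0,0,0.1],[0,0,0]],
  [0.6,[0,0,0],[0,0,0]],
])

```text
time: 27.05
tcp_pos: [0.4952, 0.3421, 0.0642]
tcp_rot: [[-0.999, -0.052, -0.002], [-0.052, 0.999, 0.001], [0.002, 0.001, -1.0]]
force: [0.2, 0.4, -1.4]
finger_gap: 0.0611
```

>>> carry_out([
  [0.6,[0,0,0.1],[0,0,0]],
  [0.6,[0,0,0.1],[0,0,0]],
  [0.6,[0,0,0],[0,0,0]],
  [0.15,[0,0,0],[0,0,0]],
  [0.15,[0,0,0],[0,0,0]],
  [0.15,[0,0,0],[0,0,0]],
  [0.15,[0,0,-0.3],[0,0,0]],
  [0.15,[0,0,-0.7],[0,0,0]],
  [0.15,[0,0,-1],[0,0,0]],
  [0.15,[0,0,-1],[0,0,0]],
  [0.15,[0,0,-1],[0,0,0]],
  [0.15,[0,0,-1],[0,0,0]],
])

```text
time: 28.25
tcp_pos: [0.4953, 0.342, 0.1859]
tcp_rot: [[-0.999, -0.052, -0.001], [-0.052, 0.999, 0.001], [0.001, 0.001, -1.0]]
force: [0.7, 0.5, 0.3]
finger_gap: 0.0726
```

Run:
```python
from h import *
from workcell import imaging
level()
for n in ("wrist","top"):
    d=imaging.snapshot(n); im=d["img"]; np.savez(f"pics/{n}13.npz",**d)
    cv2.imwrite(f"pics/{n}13.png",im[:,:,::-1])
d=dict(np.load("pics/top13.npz")); P=cloud(d)
cv2.imwrite("pics/top13c.png",cv2.resize(d["img"][110:260,100:400],None,fx=2.6,fy=2.6,interpolation=cv2.INTER_CUBIC)[:,:,::-1])
m=(P[...,2]>.02)&(P[...,2]<.036); m[:,:222]=0;m[:,275:]=0;m[:125]=0;m[212:]=0; print("tray",rect(P[m][:,:2]),m.sum())
m=(P[...,2]>.05)&(P[...,2]<.072); m[:,:222]=0;m[:,275:]=0;m[:125]=0;m[212:]=0; print("knobs",rect(P[m][:,:2]),m.sum(),P[m].mean(0))
goto((.55,.028,.19,164.6))
```

```text
level rotvec [ 0.001 -0.001 -0.   ]
tray (array([0.5507, 0.0286]), array([0.0541, 0.197 ]), 74.46) 323
knobs (array([0.6176, 0.0498]), array([0.217 , 0.0608]), 16.59) 195 [0.57432496 0.03722795 0.06004686]
t 28.35 at [0.4974 0.3435 0.1893] yaw -177.03 tilt [ 0.006  0.006 -1.   ] gap 0.0729 F [-0.   0.7 -1.1]
  turn z -5.963 shift units [ -5.378 -11.607  -0.029]
```

View pics/wrist13.png

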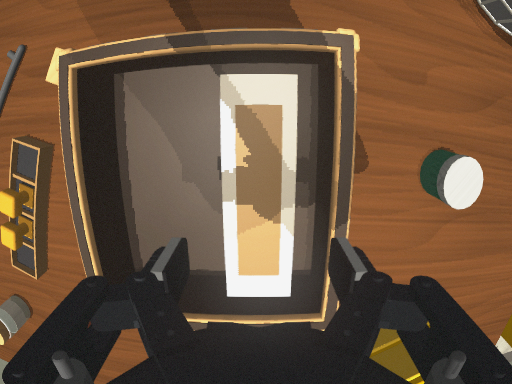

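View pics/top13c.png

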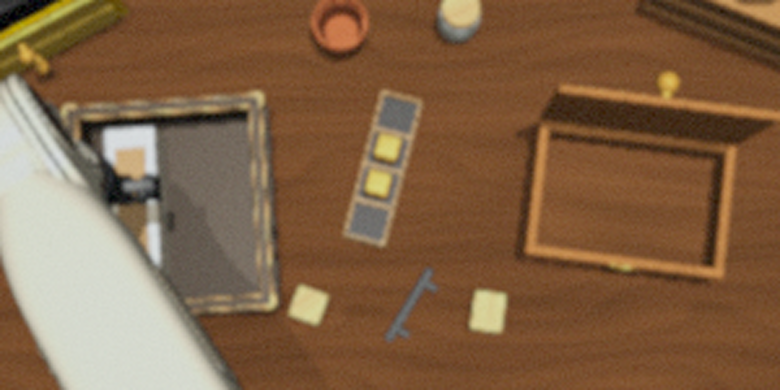

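>>> carry_out([
  [0.35,[0,-0.5,0],[0,0,0]],
  [0.35,[0,-0.9,0],[0,0,0.08]],
  [0.35,[0,-0.9,0],[0,0,0.08]],
  [0.35,[0,-0.9,0],[0,0,0.08]],
  [0.35,[0,-0.9,0],[0,0,0.08]],
  [0.35,[-0.5,-1,0],[0,0,0]],
  [0.35,[-0.5,-1,0],[0,0,0]],
  [0.35,[-0.5,-1,0],[0,0,0]],
  [0.35,[-0.5,-1,0],[0,0,0]],
  [0.35,[-0.5,-1,0],[0,0,0]],
  [0.35,[-0.5,-1,0],[0,0,0]],
  [0.35,[-0.5,-1,0],[0,0,0]],
])

```text
time: 29.55
tcp_pos: [0.5264, 0.046, 0.1823]
tcp_rot: [[-0.964, 0.265, -0.005], [0.265, 0.964, -0.0], [0.005, -0.002, -1.0]]
force: [-0.2, 0.1, -0.1]
finger_gap: 0.0552
```

Run:
```python
from h import *
level()
goto((.574,.022,.14,164.6))
```

```text
level rotvec [-0.002 -0.005  0.   ]
t 29.55 at [0.5264 0.046  0.1823] yaw 164.61 tilt [-0.005 -0.    -1.   ] gap 0.0552 F [-0.2  0.1 -0.1]
  turn z 0.0 shift units [-2.093 -0.421  1.694]
```

>>> carry_out([
  [0.35,[-0.7,-0.2,0],[0,0,0]],
  [0.35,[-0.7,-0.2,0.5],[0,0,0]],
  [0.35,[-0.5,0,0.6],[0,0,0]],
  [0.35,[0,0,0.5],[0,0,0]],
  [0.35,[0,0,0],[0,0,0]],
  [0.35,[0,0,0],[0,0,0]],
])

```text
time: 30.15
tcp_pos: [0.5693, 0.0259, 0.143]
tcp_rot: [[-0.964, 0.265, -0.005], [0.265, 0.964, 0.0], [0.005, -0.001, -1.0]]
force: [0.2, 0.4, -0.5]
finger_gap: 0.0557
```

Run:
```python
from h import *
from workcell import imaging
level(); goto((.574,.022,.042,164.6))
d=imaging.snapshot("wrist"); np.savez("pics/w14.npz",**d); cv2.imwrite("pics/w14.png",d["img"][:,:,::-1])
P=wcloud(d); m=((P[...,2]>.053)&(P[...,2]<.066)).astype(np.uint8); m[:,:180]=0;m[:,340:]=0
n,l,st,c=cv2.connectedComponentsWithStats(m)
for i in range(1,n):
    if st[i,4]>150: print(st[i],rect(P[l==i][:,:2]),P[l==i][:,2].mean())
```

```text
level rotvec [-0.001 -0.005  0.   ]
t 30.15 at [0.5693 0.0259 0.143 ] yaw 164.65 tilt [-0.005  0.    -1.   ] gap 0.0557 F [ 0.2  0.4 -0.5]
  turn z 0.001 shift units [-0.221 -0.101  4.04 ]
[ 233  131   42   40 1596] (array([0.5273, 0.0328]), array([0.0304, 0.0295]), 74.45) 0.059256780466003176
[ 235  193   39   38 1436] (array([0.573 , 0.0204]), array([0.0302, 0.03  ]), 74.44) 0.05909361511694321
```

View pics/w14.png

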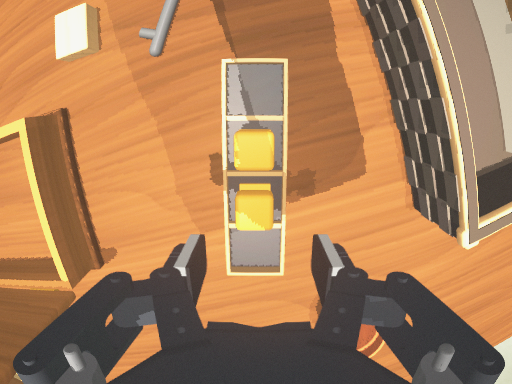

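>>> carry_out([
  [0.35,[-0.21,-0.13,0.3],[0,-0.005,0]],
  [0.35,[0,0,0.8],[0,0,0]],
  [0.35,[0,0,0.8],[0,0,0]],
  [0.35,[0,0,0.8],[0,0,0]],
  [0.35,[0,0,0.8],[0,0,0]],
  [0.35,[0,0,0.5],[0,0,0]],
  [0.35,[0,0,0],[0,0,0]],
  [0.35,[0,0,0],[0,0,0]],
  [0.6,[0,0,0],[0,0,0]],
  [0.9,[0,0,0],[0,0,0]],
  [0.9,[0,0,0],[0,0,0]],
  [0.9,[0,0,0],[0,0,0]],
], squeeze=60)

```text
time: 31.4
tcp_pos: [0.5766, 0.0213, 0.0453]
tcp_rot: [[-0.964, 0.265, 0.006], [0.265, 0.964, -0.001], [-0.006, 0.001, -1.0]]
force: [0.1, -0.1, 6.7]
finger_gap: 0.0285
```

>>> carry_out([
  [0.9,[0,0,-0.2],[0,0,0]],
  [0.9,[0,0,-0.4],[0,0,0]],
  [0.9,[0,0,-0.7],[0,0,0]],
  [0.9,[0,0,-0.9],[0,0,0]],
  [0.9,[0,0,-0.9],[0,0,0]],
  [0.9,[0,0,-0.9],[0,0,0]],
  [0.9,[0,0,-0.5],[0,0,0]],
  [0.9,[0,0,0],[0,0,0]],
])

```text
time: 32.2
tcp_pos: [0.5763, 0.0214, 0.1586]
tcp_rot: [[-0.964, 0.265, 0.007], [0.265, 0.964, -0.001], [-0.007, 0.001, -1.0]]
force: [0.5, 0.8, -0.9]
finger_gap: 0.0287
```

Run:
```python
from h import *
level(); goto((.498,-.236,.16,172),(.498,-.236,.041,172))
```

```text
level rotvec [0.001 0.007 0.   ]
t 32.2 at [0.5763 0.0214 0.1586] yaw 164.64 tilt [ 0.007 -0.001 -1.   ] gap 0.0287 F [ 0.5  0.8 -0.9]
  turn z -0.128 shift units [  1.668 -10.633  -0.056]
  turn z 0.0 shift units [0.   0.   4.76]
```

>>> carry_out([
  [0.9,[0,0,0],[0,0.007,-0.064]],
  [0.9,[0.1,-0.4,0],[0,0,-0.064]],
  [0.9,[0.15,-0.7,0],[0,0,0]],
  [0.9,[0.15,-0.9,0],[0,0,0]],
  [0.9,[0.15,-1,0],[0,0,0]],
  [0.9,[0.15,-1,0],[0,0,0]],
  [0.9,[0.15,-1,0],[0,0,0]],
  [0.9,[0.15,-1,0],[0,0,0]],
  [0.9,[0.15,-1,0],[0,0,0]],
  [0.9,[0.15,-1,0],[0,0,0]],
  [0.9,[0.15,-1,0],[0,0,0]],
  [0.9,[0.15,-0.8,0],[0,0,0]],
])

```text
time: 33.4
tcp_pos: [0.4988, -0.2172, 0.1554]
tcp_rot: [[-0.99, 0.143, -0.006], [0.143, 0.99, 0.001], [0.006, 0.0, -1.0]]
force: [0.4, 0.2, -0.4]
finger_gap: 0.0293
```

>>> carry_out([
  [0.9,[0.1,-0.4,0],[0,0,0]],
  [0.9,[0,-0.2,0],[0,0,0]],
  [0.9,[0,0,0],[0,0,0]],
  [0.9,[0,0,0],[0,0,0]],
])

```text
time: 33.8
tcp_pos: [0.4961, -0.2293, 0.1563]
tcp_rot: [[-0.99, 0.139, -0.004], [0.139, 0.99, 0.001], [0.004, 0.0, -1.0]]
force: [-0.6, 0.7, -1.7]
finger_gap: 0.0291
```

Run:
```python
from h import *
from workcell import imaging
level(); goto((.498,-.236,.041,172))
d=imaging.snapshot("wrist"); np.savez("pics/w15.npz",**d); cv2.imwrite("pics/w15.png",d["img"][:,:,::-1])
```

```text
level rotvec [ 0.    -0.004 -0.   ]
t 33.8 at [ 0.4961 -0.2293  0.1563] yaw 172.0 tilt [-0.004  0.001 -1.   ] gap 0.0291 F [-0.6  0.7 -1.7]
  turn z -0.0 shift units [-0.113 -0.255  4.612]
```

View pics/w15.png

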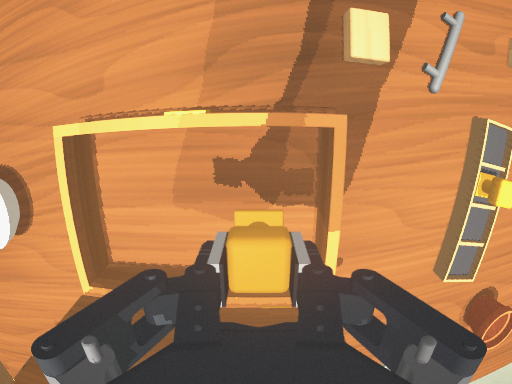

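>>> carry_out([
  [0.9,[-0.1,-0.25,0.4],[0,0,0]],
  [0.9,[0,0,0.8],[0,0,0]],
  [0.9,[0,0,0.8],[0,0,0]],
  [0.9,[0,0,0.8],[0,0,0]],
  [0.9,[0,0,0.7],[0,0,0]],
  [0.9,[0,0,0.5],[0,0,0]],
  [0.9,[0,0,0.3],[0,0,0]],
  [0.9,[0,0,0.15],[0,0,0]],
  [0.9,[0,0,0.1],[0,0,0]],
  [0.9,[0,0,0],[0,0,0]],
  [0.9,[0,0,0],[0,0,0]],
])

```text
time: 34.95
tcp_pos: [0.4977, -0.2366, 0.0434]
tcp_rot: [[-0.99, 0.14, -0.003], [0.14, 0.99, -0.0], [0.003, -0.0, -1.0]]
force: [0.2, -0.1, -0.6]
finger_gap: 0.0288
```

>>> carry_out([
  [0.9,[0,0,0.1],[0,0,0]],
  [0.9,[0,0,0.07],[0,0,0]],
  [0.9,[0,0,0],[0,0,0]],
  [0.5,[0,0,0],[0,0,0]],
  [0.4,[0,0,0],[0,0,0]],
  [0.4,[0,0,0],[0,0,0]],
  [0.4,[0,0,-0.4],[0,0,0]],
  [0.4,[0,0,-0.8],[0,0,0]],
  [0.4,[0,0,-1],[0,0,0]],
  [0.4,[0,0,-1],[0,0,0]],
  [0.4,[0,0,-1],[0,0,0]],
  [0.4,[0,0,-0.6],[0,0,0]],
])

```text
time: 36.15
tcp_pos: [0.4986, -0.2368, 0.1615]
tcp_rot: [[-0.99, 0.14, -0.001], [0.14, 0.99, -0.001], [0.001, -0.001, -1.0]]
force: [0.5, 0.3, -0.3]
finger_gap: 0.0512
```

Run:
```python
from h import *
from workcell import imaging
level(); 
d=imaging.snapshot("wrist"); np.savez("pics/w16.npz",**d); cv2.imwrite("pics/w16.png",d["img"][:,:,::-1])
d=imaging.snapshot("top"); np.savez("pics/t16.npz",**d); cv2.imwrite("pics/t16.png",d["img"][:,:,::-1])
goto((.527,.033,.16,164.5))
```

```text
level rotvec [-0.001 -0.001  0.   ]
t 36.25 at [ 0.4994 -0.2373  0.1618] yaw 171.97 tilt [ 0.002 -0.002 -1.   ] gap 0.0512 F [-0.1 -0.6  0.6]
  turn z 0.13 shift units [ 1.826 10.713  0.074]
```

View pics/w16.png

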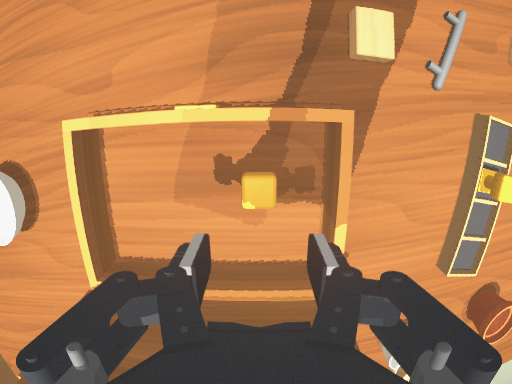

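View pics/t16.png

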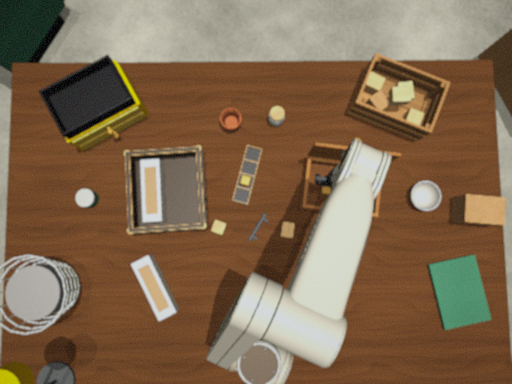

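Knob 1 stands in the chest (259,190 in the wrist view); the other is still in the tray (245,180 in the top view). Fetch it.

>>> carry_out([
  [0.35,[0,0.4,0],[0,0,0.065]],
  [0.35,[0.1,0.8,0],[0,0,0.065]],
  [0.35,[0.2,1,0],[0,0,0]],
  [0.35,[0.2,1,0],[0,0,0]],
  [0.35,[0.2,1,0],[0,0,0]],
  [0.35,[0.2,1,0],[0,0,0]],
  [0.35,[0.2,1,0],[0,0,0]],
  [0.35,[0.2,1,0],[0,0,0]],
  [0.35,[0.2,1,0],[0,0,0]],
  [0.35,[0.2,1,0],[0,0,0]],
  [0.35,[0.2,1,0],[0,0,0]],
  [0.35,[0.1,0.5,0],[0,0,0]],
])

```text
time: 37.45
tcp_pos: [0.5176, 0.0368, 0.1577]
tcp_rot: [[-0.964, 0.265, -0.006], [0.265, 0.964, 0.001], [0.006, -0.001, -1.0]]
force: [0.5, -0.6, -0.1]
finger_gap: 0.0556
```

>>> carry_out([
  [0.35,[0,0,0.4],[0,0,0]],
  [0.35,[0,0,0.4],[0,0,0]],
  [0.35,[0,0,0],[0,0,0]],
  [0.35,[0,0,0],[0,0,0]],
])

```text
time: 37.85
tcp_pos: [0.5175, 0.0341, 0.1377]
tcp_rot: [[-0.963, 0.268, -0.006], [0.268, 0.963, 0.0], [0.006, -0.001, -1.0]]
force: [-0.9, -0.2, 1.2]
finger_gap: 0.0554
```

Run:
```python
from h import *
from workcell import imaging
level(); 
d=imaging.snapshot("wrist"); np.savez("pics/w17.npz",**d); cv2.imwrite("pics/w17.png",d["img"][:,:,::-1])
P=wcloud(d); m=((P[...,2]>.053)&(P[...,2]<.066)).astype(np.uint8); m[:,:180]=0;m[:,340:]=0
n,l,st,c=cv2.connectedComponentsWithStats(m)
for i in range(1,n):
    if st[i,4]>150: r=rect(P[l==i][:,:2]); print(st[i],r,P[l==i][:,2].mean()); goto((*r[0],.044,164.5))
```

```text
level rotvec [-0.001 -0.006  0.   ]
[ 242  200   40   38 1448] (array([0.5265, 0.0332]), array([0.0302, 0.0289]), 74.29) 0.059112909613790995
t 37.9 at [0.518  0.0342 0.1382] yaw 164.43 tilt [-0.005  0.    -1.   ] gap 0.0557 F [-0.1 -0.1 -0. ]
  turn z -0.001 shift units [-0.34   0.054  3.769]
```

View pics/w17.png

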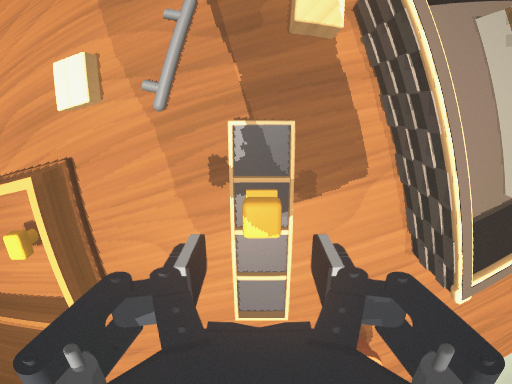

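>>> carry_out([
  [0.35,[-0.34,0.05,0.3],[0,-0.005,0]],
  [0.35,[0,0,0.8],[0,0,0]],
  [0.35,[0,0,0.8],[0,0,0]],
  [0.35,[0,0,0.8],[0,0,0]],
  [0.35,[0,0,0.7],[0,0,0]],
  [0.35,[0,0,0.35],[0,0,0]],
  [0.35,[0,0,0],[0,0,0]],
  [0.35,[0,0,0],[0,0,0]],
  [0.6,[0,0,0],[0,0,0]],
  [0.9,[0,0,0],[0,0,0]],
  [0.9,[0,0,0],[0,0,0]],
  [0.9,[0,0,0],[0,0,0]],
], squeeze=60)

```text
time: 39.1
tcp_pos: [0.5278, 0.034, 0.046]
tcp_rot: [[-0.964, 0.267, 0.004], [0.267, 0.964, -0.001], [-0.004, 0.0, -1.0]]
force: [0.6, 0.3, 6.2]
finger_gap: 0.029
```

>>> carry_out([
  [0.9,[0,0,-0.2],[0,0,0]],
  [0.9,[0,0,-0.4],[0,0,0]],
  [0.9,[0,0,-0.7],[0,0,0]],
  [0.9,[0,0,-0.9],[0,0,0]],
  [0.9,[0,0,-0.9],[0,0,0]],
  [0.9,[0,0,-0.9],[0,0,0]],
  [0.9,[0,0,-0.5],[0,0,0]],
  [0.9,[0,0,0],[0,0,0]],
])

```text
time: 39.9
tcp_pos: [0.528, 0.0342, 0.1598]
tcp_rot: [[-0.964, 0.267, 0.005], [0.267, 0.964, -0.0], [-0.005, 0.001, -1.0]]
force: [0.0, -0.1, -0.9]
finger_gap: 0.029
```

Run:
```python
from h import *
level(); goto((.483,-.330,.16,172),(.483,-.330,.041,172))
```

```text
level rotvec [0.001 0.005 0.   ]
t 39.9 at [0.528  0.0342 0.1598] yaw 164.53 tilt [ 0.005 -0.    -1.   ] gap 0.029 F [ 0.  -0.1 -0.9]
  turn z -0.13 shift units [-2.4700e-01 -1.4678e+01 -9.0000e-03]
  turn z 0.0 shift units [0.   0.   4.76]
```

>>> carry_out([
  [0.9,[0,-0.3,0],[0,0.005,-0.065]],
  [0.9,[0,-0.6,0],[0,0,-0.065]],
  [0.9,[0,-0.9,0],[0,0,0]],
  [0.9,[0,-1,0],[0,0,0]],
  [0.9,[0,-1,0],[0,0,0]],
  [0.9,[0,-1,0],[0,0,0]],
  [0.9,[0,-1,0],[0,0,0]],
  [0.9,[0,-1,0],[0,0,0]],
  [0.9,[0,-1,0],[0,0,0]],
  [0.9,[0,-1,0],[0,0,0]],
  [0.9,[0,-1,0],[0,0,0]],
  [0.9,[0,-1,0],[0,0,0]],
])

```text
time: 41.1
tcp_pos: [0.486, -0.2334, 0.1562]
tcp_rot: [[-0.99, 0.14, -0.006], [0.14, 0.99, 0.001], [0.006, 0.001, -1.0]]
force: [1.0, -0.2, -1.4]
finger_gap: 0.029
```

>>> carry_out([
  [0.9,[-0.1,-1,0],[0,0,0]],
  [0.9,[-0.1,-1,0],[0,0,0]],
  [0.9,[0,-0.8,0],[0,0,0]],
  [0.9,[0,-0.4,0],[0,0,0]],
  [0.9,[0,0,0],[0,0,0]],
  [0.9,[0,0,0],[0,0,0]],
])

```text
time: 41.7
tcp_pos: [0.4804, -0.312, 0.1567]
tcp_rot: [[-0.99, 0.14, -0.005], [0.14, 0.99, 0.002], [0.005, 0.001, -1.0]]
force: [0.3, -0.0, -0.8]
finger_gap: 0.0292
```

Run:
```python
from h import *
from workcell import imaging
level(); goto((.483,-.330,.041,172))
d=imaging.snapshot("wrist"); np.savez("pics/w18.npz",**d); cv2.imwrite("pics/w18.png",d["img"][:,:,::-1])
```

```text
level rotvec [ 0.001 -0.005 -0.   ]
t 41.7 at [ 0.4804 -0.312   0.1567] yaw 171.98 tilt [-0.005  0.002 -1.   ] gap 0.0292 F [ 0.3 -0.  -0.8]
  turn z -0.0 shift units [-0.202 -0.7    4.627]
```

View pics/w18.png

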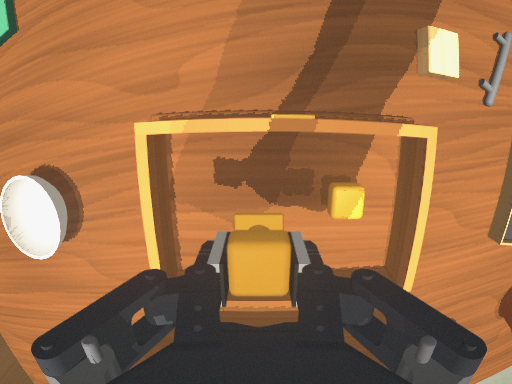

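>>> carry_out([
  [0.9,[-0.1,-0.35,0.2],[0,0,0]],
  [0.9,[-0.1,-0.35,0.6],[0,0,0]],
  [0.9,[0,0,0.8],[0,0,0]],
  [0.9,[0,0,0.8],[0,0,0]],
  [0.9,[0,0,0.8],[0,0,0]],
  [0.9,[0,0,0.6],[0,0,0]],
  [0.9,[0,0,0.4],[0,0,0]],
  [0.9,[0,0,0.2],[0,0,0]],
  [0.9,[0,0,0.1],[0,0,0]],
  [0.9,[0,0,0.1],[0,0,0]],
  [0.9,[0,0,0.1],[0,0,0]],
  [0.9,[0,0,0],[0,0,0]],
])

```text
time: 42.95
tcp_pos: [0.4833, -0.331, 0.0403]
tcp_rot: [[-0.99, 0.14, -0.003], [0.14, 0.99, -0.0], [0.003, -0.001, -1.0]]
force: [-0.1, -0.4, -0.2]
finger_gap: 0.0287
```

>>> carry_out([
  [0.9,[0,0,0.03],[0,0,0]],
  [0.9,[0,0,0],[0,0,0]],
  [0.5,[0,0,0],[0,0,0]],
  [0.4,[0,0,0],[0,0,0]],
  [0.4,[0,0,0],[0,0,0]],
  [0.4,[0,0,-0.4],[0,0,0]],
  [0.4,[0,0,-0.8],[0,0,0]],
  [0.4,[0,0,-1],[0,0,0]],
  [0.4,[0,0,-1],[0,0,0]],
  [0.4,[0,0,-1],[0,0,0]],
  [0.4,[0,0,-1],[0,0,0]],
  [0.4,[0,0,-1],[0,0,0]],
])

```text
time: 44.15
tcp_pos: [0.4834, -0.3308, 0.1958]
tcp_rot: [[-0.99, 0.14, -0.003], [0.14, 0.99, 0.0], [0.003, -0.0, -1.0]]
force: [0.6, -0.5, -0.6]
finger_gap: 0.0511
```

Run:
```python
from h import *
from workcell import imaging
level(); goto((.55,.028,.2,164.5))
d=imaging.snapshot("wrist"); np.savez("pics/w19.npz",**d); cv2.imwrite("pics/w19.png",d["img"][:,:,::-1])
```

```text
level rotvec [-0.    -0.003  0.   ]
t 44.15 at [ 0.4834 -0.3308  0.1958] yaw 171.98 tilt [-0.003  0.    -1.   ] gap 0.0511 F [ 0.6 -0.5 -0.6]
  turn z 0.13 shift units [ 1.268 14.54  -0.167]
```

View pics/w19.png

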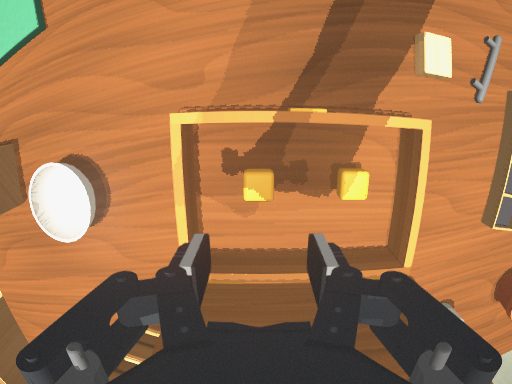

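Run:
```python
from h import *
goto((.637,-.256,.295,172),(.637,-.256,.201,172))
```

```text
t 44.2 at [ 0.4853 -0.3321  0.2007] yaw 171.97 tilt [ 0.003 -0.004 -1.   ] gap 0.0515 F [ 1.  -0.3  3.3]
  turn z -0.0 shift units [-5.584  3.858 -3.771]
  turn z 0.0 shift units [0.   0.   3.76]
```

>>> carry_out([
  [1,[0,0,-0.8],[0,0,0]],
  [1,[0,0.2,-1],[0,0,0]],
  [1,[0,0.5,-1],[0,0,0]],
  [1,[-0.4,0.6,-1],[0,0,0]],
  [1,[-0.8,0.6,0],[0,0,0]],
  [1,[-0.9,0.6,0],[0,0,0]],
  [1,[-0.9,0.6,0],[0,0,0]],
  [1,[-0.9,0.6,0],[0,0,0]],
  [1,[-0.9,0.15,0],[0,0,0]],
  [1,[-0.8,0,0],[0,0,0]],
  [1,[0,0,0],[0,0,0]],
  [1,[0,0,0],[0,0,0]],
])

```text
time: 45.4
tcp_pos: [0.6357, -0.255, 0.2878]
tcp_rot: [[-0.99, 0.139, -0.005], [0.139, 0.99, 0.001], [0.005, -0.0, -1.0]]
force: [0.2, -0.2, -1.1]
finger_gap: -0.0001
```

Run:
```python
from h import *
from workcell import imaging
level(); goto((.637,-.256,.201,172))
d=imaging.snapshot("wrist"); np.savez("pics/w20.npz",**d); cv2.imwrite("pics/w20.png",d["img"][:,:,::-1])
```

```text
level rotvec [-0.    -0.005  0.   ]
t 45.4 at [ 0.6357 -0.255   0.2878] yaw 171.99 tilt [-0.005  0.001 -1.   ] gap -0.0001 F [ 0.2 -0.2 -1.1]
  turn z -0.0 shift units [-0.057 -0.032  3.474]
```

View pics/w20.png

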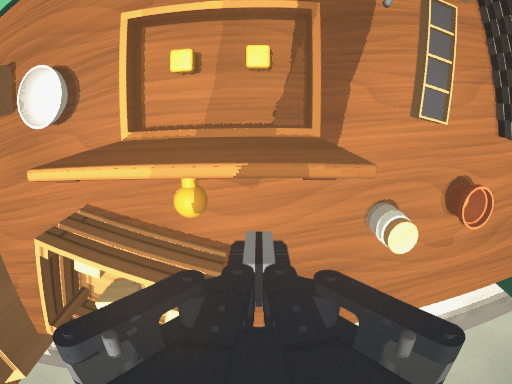

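>>> carry_out([
  [1,[0,0,0.9],[0,0,0]],
  [1,[0,0,0.9],[0,0,0]],
  [1,[0,0,0.9],[0,0,0]],
  [1,[0,0,0.77],[0,0,0]],
  [1,[0.4,0,0],[0,0,0]],
  [1,[0.35,0,0],[0,0,0]],
  [1,[0.3,0,0],[0,0,0]],
  [1,[0.3,0,0],[0,0,0]],
  [1,[0.3,0,0],[0,0,0]],
  [1,[0.3,0,0],[0,0,0]],
  [1,[0.3,0,0],[0,0,0]],
  [1,[0,0,0],[0,0,0]],
])

```text
time: 46.65
tcp_pos: [0.5785, -0.2471, 0.2023]
tcp_rot: [[-0.99, 0.14, -0.005], [0.14, 0.99, 0.001], [0.005, -0.0, -1.0]]
force: [-0.4, -0.8, -0.5]
finger_gap: -0.0
```

```bash
cat > lid.py <<'E'
from h import *
from workcell import imaging
import sys
def lid(d):
    # fit lid faces from top camera: points in chest frame, lateral strips away from arm
    P=cloud(d); f=P[...,0]*.99-P[...,1]*.142; l=P[...,0]*.142+P[...,1]*.99+.213
    m=(np.abs(l)<.115)&(P[...,2]>.075)&(P[...,2]<.3)&(f>.48)&(f<.70)
    return f[m],l[m],P[...,2][m]
E
python3 - <<'E'
from h import *
from workcell import imaging
level(); goto((.637,-.256,.201,172))
for n in ("wrist","side"):
    d=imaging.snapshot(n); np.savez(f"pics/{n}21.npz",**d); cv2.imwrite(f"pics/{n}21.png",d["img"][:,:,::-1])
E
```

```text
level rotvec [-0.    -0.005  0.   ]
t 46.65 at [ 0.5785 -0.2471  0.2023] yaw 171.95 tilt [-0.005  0.001 -1.   ] gap -0.0 F [-0.4 -0.8 -0.5]
  turn z -0.001 shift units [-2.368 -0.029  0.053]
```

View pics/wrist21.png

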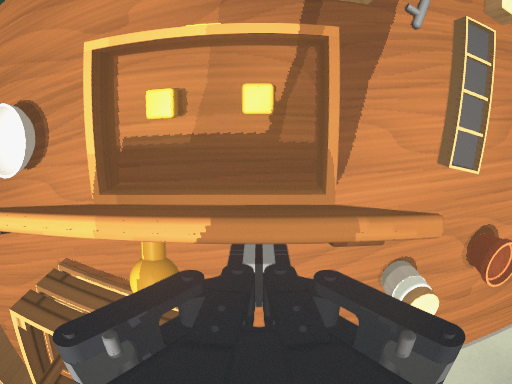

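View pics/side21.png

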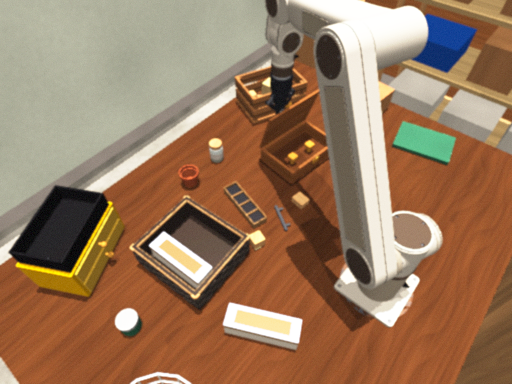

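Run:
```python
from h import *
d=dict(np.load("pics/wrist21.npz")); P=wcloud(d)
f=lambda p:p[...,0]*.99-p[...,1]*.142
for u in (60,220,300,320,400): print(u,[(v,round(float(f(P[v,u])),4),round(float(P[v,u,2]),4)) for v in range(200,248,4)])
s=dict(np.load("pics/side21.npz")); Q=cloud(s); ff=f(Q); l=Q[...,0]*.142+Q[...,1]*.99+.213
m=(np.abs(l)<.11)&(Q[...,2]>.09)&(Q[...,2]<.25)&(ff>.5)&(ff<.66); print(m.sum())
v,u=np.nonzero(m); print(u.min(),u.max(),v.min(),v.max())
for lo in np.arange(-.11,.11,.02):
    k=m&(l>lo)&(l<lo+.02)
    if k.sum()>20: c=np.polyfit(Q[...,2][k],ff[k],1); print(round(lo,2),k.sum(),"theta",np.pi/2+np.arctan(c[0]),c[1]+c[0]*.065)
```

```text
60 [(200, 0.64, -0.0006), (204, 0.6457, -0.0003), (208, 0.587, 0.1886), (212, 0.5776, 0.2218), (216, 0.5746, 0.2352), (220, 0.576, 0.2362), (224, 0.5776, 0.2368), (228, 0.5789, 0.238), (232, 0.5805, 0.2385), (236, 0.5829, 0.2373), (240, 0.702, -0.0014), (244, 0.7086, -0.0013)]
220 [(200, 0.6185, 0.0652), (204, 0.623, 0.0638), (208, 0.5978, 0.1516), (212, 0.5833, 0.2013), (216, 0.5748, 0.2305), (220, 0.5742, 0.2361), (224, 0.5757, 0.2363), (228, 0.5767, 0.2377), (232, 0.5782, 0.2378), (236, 0.5797, 0.2379), (240, 0.5812, 0.2378), (244, 0.6956, -0.0002)]
300 [(200, 0.6187, 0.0644), (204, 0.6223, 0.0656), (208, 0.597, 0.154), (212, 0.5825, 0.2036), (216, 0.5744, 0.2316), (220, 0.5742, 0.236), (224, 0.5753, 0.2374), (228, 0.5768, 0.2372), (232, 0.5787, 0.2365), (236, 0.5793, 0.2388), (240, 0.5816, 0.237), (244, 0.6956, -0.0005)]
320 [(200, 0.6183, 0.0656), (204, 0.6227, 0.0644), (208, 0.5971, 0.1537), (212, 0.5823, 0.2044), (216, 0.5746, 0.2311), (220, 0.5743, 0.236), (224, 0.5749, 0.2385), (228, 0.5766, 0.238), (232, 0.5785, 0.2371), (236, 0.5802, 0.2368), (240, 0.5816, 0.2374), (244, 0
[... 194 characters left out ...]
, 0.2372), (232, 0.5787, 0.2388), (236, 0.5808, 0.238), (240, 0.6947, -0.0006), (244, 0.7006, -0.0003)]
975
265 317 91 143
-0.11 77 theta 1.3099970874069138 0.6196703121786451
-0.09 69 theta 1.3082431201004634 0.619558410243405
-0.07 75 theta 1.3059562225671686 0.6195665497810817
-0.05 76 theta 1.3050091291610657 0.6197265438450117
-0.03 77 theta 1.3043618133830535 0.6197515610336839
-0.01 97 theta 1.3964371208928243 0.6139102073731654
0.01 92 theta 1.3791174925760121 0.6135057844120321
0.03 102 theta 1.394005051840737 0.6123957102045459
0.05 124 theta 1.4585725007148405 0.6074235846951274
0.07 99 theta 1.3786564653940085 0.6137591571831422
0.09 87 theta 1.3074215013599335 0.6191588294495577
```

>>> carry_out([
  [1,[0.3,0,0],[0,0,0]],
  [1,[0.3,0,0],[0,0,0]],
  [1,[0.3,0,0],[0,0,0]],
  [1,[0.25,0,0],[0,0,0]],
  [1,[0.25,0,0],[0,0,0]],
  [1,[0,0,0],[0,0,0]],
])

```text
time: 47.35
tcp_pos: [0.5438, -0.2421, 0.2024]
tcp_rot: [[-0.99, 0.14, -0.005], [0.14, 0.99, 0.001], [0.005, -0.0, -1.0]]
force: [1.0, -0.3, 1.2]
finger_gap: -0.0002
```

```bash
cat > lid.py <<'E'
from h import *
from workcell import imaging
f=lambda p:p[...,0]*.99-p[...,1]*.142
goto((.637,-.256,.201,172))
s=imaging.snapshot("side"); cv2.imwrite("pics/sidelid.png",s["img"][:,:,::-1]); Q=cloud(s); ff=f(Q); l=Q[...,0]*.142+Q[...,1]*.99+.213
m=(np.abs(l)<.11)&(Q[...,2]>.09)&(Q[...,2]<.25)&(ff>.45)&(ff<.66)
for lo in np.arange(-.11,.11,.02):
    k=m&(l>lo)&(l<lo+.02)
    if k.sum()>20: c=np.polyfit(Q[...,2][k],ff[k],1); print(round(lo,2),k.sum(),"theta",round(np.pi/2+np.arctan(c[0]),4),round(c[1]+c[0]*.065,4))
d=imaging.snapshot("wrist"); cv2.imwrite("pics/wristlid.png",d["img"][:,:,::-1]);np.savez("pics/wristlid.npz",**d)
P=wcloud(d)
k=(np.abs(P[...,0]*.142+P[...,1]*.99+.213)<.1)&(P[...,2]>.10)&(P[...,2]<.26)&(f(P)>.45)&(f(P)<.64); k[300:]=0
print([(u,np.nonzero(k[:,u])[0][[0,-1]]) for u in (220,300,320) if k[:,u].any()])
for u in (220,300,320):
    vs=np.nonzero(k[:,u])[0]; print(u,[(int(v),round(float(f(P[v,u])),4),round(float(P[v,u,2]),4)) for v in vs[::3]])
E
python3 lid.py
```

```text
t 47.35 at [ 0.5438 -0.2421  0.2024] yaw 171.95 tilt [-0.005  0.001 -1.   ] gap -0.0002 F [ 1.  -0.3  1.2]
  turn z -0.001 shift units [-3.769 -0.031  0.055]
-0.11 36 theta 1.095 0.6169
-0.09 31 theta 1.0923 0.6176
-0.07 38 theta 1.0933 0.617
-0.05 32 theta 1.0826 0.6179
-0.03 31 theta 1.1045 0.6164
-0.01 73 theta 1.2456 0.6063
0.01 40 theta 1.2517 0.5992
0.03 59 theta 1.2879 0.5985
0.05 103 theta 1.3452 0.5946
0.07 44 theta 1.2327 0.6028
0.09 44 theta 1.0961 0.616
[(220, array([197, 295])), (300, array([197, 297])), (320, array([197, 299]))]
220 [(197, 0.5357, 0.2195), (200, 0.5366, 0.2207), (203, 0.5378, 0.2207), (206, 0.5386, 0.2223), (209, 0.5398, 0.2224), (212, 0.5406, 0.2237), (215, 0.5425, 0.222), (218, 0.5433, 0.2234), (221, 0.5455, 0.2208), (224, 0.5494, 0.2144), (227, 0.554, 0.2064), (230, 0.5611, 0.1929), (233, 0.5681, 0.1806), (236, 0.5757, 0.1674), (239, 0.5856, 0.1501), (242, 0.5971, 0.1303), (245, 0.612, 0.1043), (276, 0.5603, 0.2396), (279, 0.5598, 0.2424), (282, 0.56, 0.2442), (285, 0.5597, 0.2467), (288, 0.5595, 0.2488), (291, 0.5552, 0.2569), (294, 0.5551, 0.2588)]
[... 477 characters left out ...]
4, 0.2456), (288, 0.5597, 0.2485), (291, 0.5556, 0.2563), (294, 0.5556, 0.2581), (297, 0.5556, 0.2597)]
320 [(197, 0.5358, 0.2188), (200, 0.5365, 0.2209), (203, 0.5377, 0.2211), (207, 0.5389, 0.2227), (210, 0.5404, 0.222), (213, 0.5413, 0.2231), (216, 0.5423, 0.2237), (219, 0.544, 0.2225), (222, 0.5476, 0.2167), (225, 0.5515, 0.2105), (228, 0.553, 0.2102), (231, 0.5572, 0.2038), (234, 0.5634, 0.1932), (237, 0.5708, 0.1803), (240, 0.5806, 0.1631), (243, 0.5914, 0.1446), (271, 0.5605, 0.236), (274, 0.5598, 0.2394), (277, 0.5597, 0.2417), (280, 0.5601, 0.2432), (283, 0.5603, 0.2449), (286, 0.5604, 0.2466), (289, 0.562, 0.2462), (292, 0.5629, 0.2468), (295, 0.565, 0.2457), (298, 0.5647, 0.2481)]
```

>>> carry_out([
  [1,[-0.6,0,0],[0,0,0]],
  [1,[-0.4,0,-0.6],[0,0,0]],
  [1,[0,0,-1],[0,0,0]],
  [1,[0,0,-1],[0,0,0]],
  [1,[0,0.5,-0.8],[0,0,0]],
  [0.5,[0,1,0],[0,0,0]],
  [0.2,[0,1,0],[0,0,0.13]],
  [0.1,[0,1,0],[0,0,0]],
  [0.1,[0,1,0],[0,0,0]],
  [0.1,[0,1,0],[0,0,0]],
  [0.1,[0,1,0],[0,0,0]],
  [0.1,[0,1,0],[0,0,0]],
])

```text
time: 48.65
tcp_pos: [0.6117, -0.0627, 0.2864]
tcp_rot: [[-0.964, 0.267, -0.007], [0.267, 0.964, 0.0], [0.006, -0.002, -1.0]]
force: [-1.0, 0.6, -0.9]
finger_gap: 0.0768
```

Run:
```python
from h import *
from workcell import imaging
d=imaging.snapshot("top"); np.savez("pics/t22.npz",**d); cv2.imwrite("pics/t22.png",d["img"][:,:,::-1]); P=cloud(d)
m=(P[...,2]>.02)&(P[...,2]<.036); m[:,:222]=0;m[:,275:]=0;m[:125]=0;m[212:]=0; print("tray",rect(P[m][:,:2]),m.sum())
d=imaging.snapshot("side"); np.savez("pics/s22.npz",**d); cv2.imwrite("pics/s22.png",d["img"][:,:,::-1])
level(); goto((.5507,.0286,.15,164.5))
```

```text
tray (array([0.5653, 0.0371]), array([0.0933, 0.2823]), 88.93) 314
level rotvec [-0.001 -0.007  0.   ]
t 48.75 at [ 0.6122 -0.0606  0.2861] yaw 164.76 tilt [-0.006  0.001 -1.   ] gap 0.0771 F [ 1.6 -0.3  0.2]
  turn z 0.004 shift units [3.323 2.78  5.445]
```

View pics/t22.png

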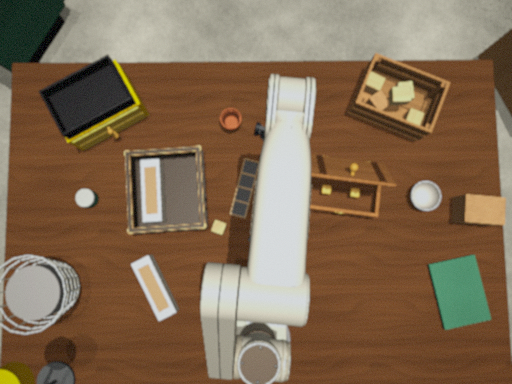

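View pics/s22.png

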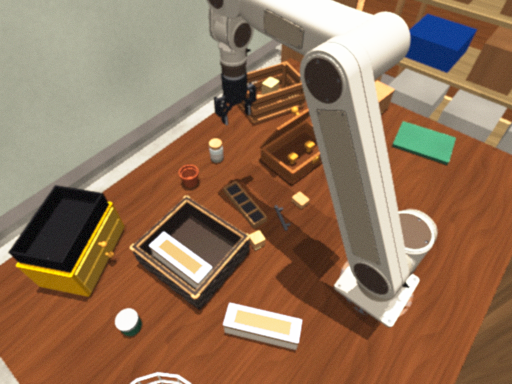

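Run:
```python
from h import *
d=dict(np.load("pics/s22.npz")); P=cloud(d)
m=((P[...,2]>.012)&(P[...,2]<.035)).astype(np.uint8); m[:,:210]=0;m[:,275:]=0;m[:170]=0;m[235:]=0
n,l,st,c=cv2.connectedComponentsWithStats(m); i=1+np.argmax(st[1:,4]); print("tray",rect(P[l==i][:,:2]),st[i])
```

```text
tray (array([0.5046, 0.0344]), array([0.0561, 0.2015]), 74.88) [224 181  43  46 731]
```

Run:
```python
from h import *
goto((.505,.033,.15,164.9))
```

```text
t 48.75 at [ 0.6122 -0.0606  0.2861] yaw 164.76 tilt [-0.006  0.001 -1.   ] gap 0.0771 F [ 1.6 -0.3  0.2]
  turn z -0.002 shift units [5.115 2.497 5.445]
```

>>> carry_out([
  [0,[0.6,0.4,0.5],[0,-0.006,0]],
  [0,[0.8,0.4,0.8],[0,0,0]],
  [0,[0.8,0.4,0.9],[0,0,0]],
  [0,[0.8,0.4,0.9],[0,0,0]],
  [0,[0.8,0.4,0.9],[0,0,0]],
  [0,[0.8,0.4,0.9],[0,0,0]],
  [0,[0.5,0.1,0.5],[0,0,0]],
  [0,[0,0,0],[0,0,0]],
  [0,[0,0,0],[0,0,0]],
])

```text
time: 49.65
tcp_pos: [0.5065, 0.03, 0.152]
tcp_rot: [[-0.964, 0.267, 0.002], [0.267, 0.964, -0.002], [-0.002, -0.001, -1.0]]
force: [0.2, -0.3, -0.3]
finger_gap: 0.0851
```

Run:
```python
from h import *
from workcell import imaging
level()
d=imaging.snapshot("wrist"); np.savez("pics/w23.npz",**d); cv2.imwrite("pics/w23.png",d["img"][:,:,::-1])
P=wcloud(d); m=((P[...,2]>.022)&(P[...,2]<.034)).astype(np.uint8); m[:,:170]=0;m[:,345:]=0; m[320:]=0
n,l,st,c=cv2.connectedComponentsWithStats(m)
for i in range(1,n):
    if st[i,4]>100: r=rect(P[l==i][:,:2]); print(st[i],r,P[l==i][:,2].mean()); goto((*r[0],.022,164.9))
```

```text
level rotvec [-0.001  0.002 -0.   ]
[298  14  46  32 193] (array([0.3861, 0.1129]), array([0.0459, 0.0209]), 37.69) 0.028171393101487686
t 49.7 at [0.5074 0.03   0.1526] yaw 164.48 tilt [ 0.003 -0.002 -1.   ] gap 0.0854 F [-0.6  0.7  0.5]
  turn z -0.007 shift units [5.549 1.938 5.224]
[ 233   77   64  205 2816] (array([0.5046, 0.0352]), array([0.0548, 0.1953]), 74.52) 0.02626231982369723
t 49.7 at [0.5074 0.03   0.1526] yaw 164.48 tilt [ 0.003 -0.002 -1.   ] gap 0.0854 F [-0.6  0.7  0.5]
  turn z -0.007 shift units [0.163 0.173 5.224]
```

View pics/w23.png

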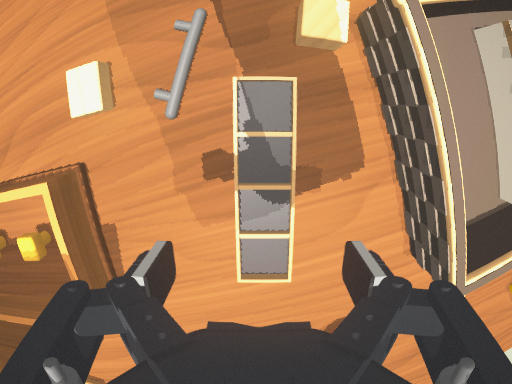

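>>> carry_out([
  [0,[0.16,0.17,0.5],[0,0,0]],
  [0,[0,0,0.9],[0,0,0]],
  [0,[0,0,0.9],[0,0,0]],
  [0,[0,0,0.9],[0,0,0]],
  [0,[0,0,0.9],[0,0,0]],
  [0,[0,0,0.7],[0,0,0]],
  [0,[0,0,0.4],[0,0,0]],
  [0,[0,0,0.2],[0,0,0]],
  [0,[0,0,0],[0,0,0]],
  [0,[0,0,0],[0,0,0]],
])

```text
time: 50.7
tcp_pos: [0.5049, 0.0355, 0.0175]
tcp_rot: [[-0.964, 0.267, 0.004], [0.267, 0.964, -0.001], [-0.004, -0.0, -1.0]]
force: [-0.1, 0.8, -0.1]
finger_gap: 0.0853
```

>>> carry_out([
  [0.3,[0,0,0],[0,0,0]],
  [0.5,[0,0,0],[0,0,0]],
  [0.7,[0,0,0],[0,0,0]],
  [0.7,[0,0,0],[0,0,0]],
  [0.7,[0,0,0],[0,0,0]],
  [0.7,[0,0,-0.2],[0,0,0]],
  [0.7,[0,0,-0.4],[0,0,0]],
  [0.7,[0,0,-0.7],[0,0,0]],
  [0.7,[0,0,-0.9],[0,0,0]],
  [0.7,[0,0,-0.9],[0,0,0]],
  [0.7,[0,0,-0.9],[0,0,0]],
  [0.7,[0,0,-0.9],[0,0,0]],
], squeeze=80)

```text
time: 51.9
tcp_pos: [0.503, 0.0357, 0.1403]
tcp_rot: [[-0.964, 0.267, 0.001], [0.267, 0.964, -0.001], [-0.001, -0.001, -1.0]]
force: [0.5, -0.5, -3.3]
finger_gap: 0.0521
```

>>> carry_out([
  [0.7,[0,0,-0.6],[0,0,0]],
  [0.7,[0,0,0],[0,0,0]],
])

```text
time: 52.1
tcp_pos: [0.5051, 0.0359, 0.1568]
tcp_rot: [[-0.964, 0.267, 0.007], [0.267, 0.964, -0.001], [-0.007, 0.001, -1.0]]
force: [0.8, -0.3, -4.0]
finger_gap: 0.0518
```

Run:
```python
from h import *
th=np.radians(3); t=np.array([.4957,.295])+np.array([[np.cos(th),-np.sin(th)],[np.sin(th),np.cos(th)]])@[0,-.052]
print(t); level(); goto((*t,.165,183),(*t,.03,183))
```

```text
[0.49842147 0.24307126]
level rotvec [0.001 0.007 0.   ]
t 52.1 at [0.5051 0.0359 0.1568] yaw 164.52 tilt [ 0.007 -0.001 -1.   ] gap 0.0518 F [ 0.8 -0.3 -4. ]
  turn z -0.322 shift units [-0.168  8.29  -0.326]
  turn z 0.0 shift units [-0.   0.   5.4]
```

>>> carry_out([
  [0.7,[0,0,-0.2],[0,0.006,-0.08]],
  [0.7,[0,0.2,-0.1],[0,0,-0.08]],
  [0.7,[0,0.5,0],[0,0,-0.08]],
  [0.7,[0,0.8,0],[0,0,-0.08]],
  [0.7,[0,1,0],[0,0,0]],
  [0.7,[0,1,0],[0,0,0]],
  [0.7,[0,1,0],[0,0,0]],
  [0.7,[0,1,0],[0,0,0]],
  [0.7,[0,1,0],[0,0,0]],
  [0.7,[0,0.8,0],[0,0,0]],
  [0.7,[0,0.5,0],[0,0,0]],
  [0.7,[0,0,0],[0,0,0]],
])

```text
time: 53.3
tcp_pos: [0.498, 0.2315, 0.1607]
tcp_rot: [[-0.999, -0.052, -0.006], [-0.052, 0.999, -0.0], [0.006, -0.0, -1.0]]
force: [-0.7, -0.5, -3.9]
finger_gap: 0.0523
```

>>> carry_out([
  [0.7,[0,0,0],[0,0,0]],
  [0.7,[0,0,0],[0,0,0]],
])

```text
time: 53.5
tcp_pos: [0.4985, 0.2293, 0.1614]
tcp_rot: [[-0.999, -0.049, -0.005], [-0.049, 0.999, -0.001], [0.005, -0.0, -1.0]]
force: [0.5, -0.1, -2.9]
finger_gap: 0.0525
```

Run:
```python
from h import *
from workcell import imaging
level(); goto((.4984,.243,.03,183))
d=imaging.snapshot("wrist"); np.savez("pics/w24.npz",**d); cv2.imwrite("pics/w24.png",d["img"][:,:,::-1])
P=wcloud(d)
th=np.radians(3); B=lambda q:((q[...,0]-.4957)*np.cos(th)+(q[...,1]-.295)*np.sin(th),-(q[...,0]-.4957)*np.sin(th)+(q[...,1]-.295)*np.cos(th))
x,y=B(P)
m=(P[...,2]>.15)&(P[...,2]<.185)&(np.arange(512)[None]>180)&(np.arange(512)[None]<335)&(np.arange(384)[:,None]<235); print("tray",m.sum(),np.percentile(x[m],[.5,99.5]),np.percentile(y[m],[.5,99.5]),P[m][:,2].mean())
m=(P[...,2]>.066)&(P[...,2]<.086); m&=(np.abs(x)<.115)&(np.abs(y)<.105); print("cover",m.sum(),np.percentile(x[m],[.5,99.5]),np.percentile(y[m],[.5,99.5]))
m=(P[...,2]>.092)&(P[...,2]<.11)&(np.abs(x)<.08); print("rim",[np.round(np.percentile(y[m&q],[1,50,99]),4) for q in ((y<-.09)&(y>-.14),(y>.09)&(y<.14)) if (m&q).any()])
```

```text
level rotvec [-0.    -0.005  0.   ]
t 53.5 at [0.4985 0.2293 0.1614] yaw -177.21 tilt [-0.005 -0.001 -1.   ] gap 0.0525 F [ 0.5 -0.1 -2.9]
  turn z -6.287 shift units [-0.023  0.548  5.257]
tray 23923 [-0.09782576 -0.01369951] [-0.0927075  -0.03917892] 0.16252032464491717
cover 13347 [-0.09944893  0.06619955] [0.01487057 0.07725395]
rim [array([-0.1251, -0.1164, -0.1097]), array([0.1042, 0.1086, 0.1198])]
```

View pics/w24.png

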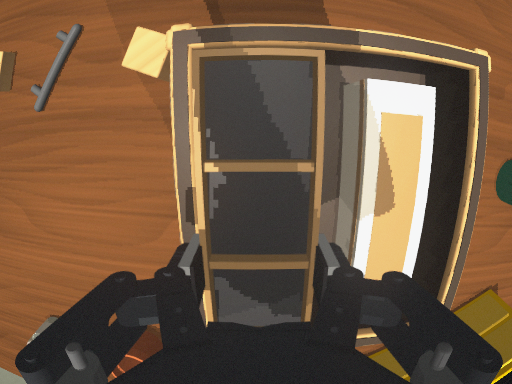

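>>> carry_out([
  [0.7,[0,0.3,0],[0,0,0]],
  [0.7,[0,0.25,0.4],[0,0,0]],
  [0.7,[0,0,0.8],[0,0,0]],
  [0.7,[0,0,0.8],[0,0,0]],
  [0.7,[0,0,0.8],[0,0,0]],
  [0.7,[0,0,0.8],[0,0,0]],
  [0.7,[0,0,0.6],[0,0,0]],
  [0.7,[0,0,0.4],[0,0,0]],
  [0.7,[0,0,0.3],[0,0,0]],
  [0.7,[0,0,0.15],[0,0,0]],
  [0.7,[0,0,0],[0,0,0]],
  [0.7,[0,0,0],[0,0,0]],
])

```text
time: 54.75
tcp_pos: [0.4982, 0.2464, 0.0358]
tcp_rot: [[-0.999, -0.051, -0.002], [-0.051, 0.999, 0.004], [0.002, 0.004, -1.0]]
force: [-0.6, 6.2, -5.4]
finger_gap: 0.0522
```

>>> carry_out([
  [0.7,[0,0,-0.3],[0,0,0]],
  [0.7,[0,0.25,0],[0,0,0]],
  [0.7,[0,0.2,0],[0,0,0]],
  [0.7,[0,0,0.3],[0,0,0]],
  [0.7,[0,0,0.15],[0,0,0]],
  [0.7,[0,0,0.1],[0,0,0]],
  [0.7,[0,0,0],[0,0,0]],
])

```text
time: 55.45
tcp_pos: [0.4991, 0.2568, 0.0365]
tcp_rot: [[-0.999, -0.051, 0.003], [-0.051, 0.999, 0.006], [-0.003, 0.006, -1.0]]
force: [-10.3, -11.2, 37.0]
finger_gap: 0.0523
```

>>> carry_out([
  [0.7,[0,0,-0.4],[0,0,0]],
  [0.7,[0,-0.12,0],[0,0,0]],
  [0.7,[0,0,0],[0,0,0]],
])

```text
time: 55.75
tcp_pos: [0.4966, 0.2517, 0.0383]
tcp_rot: [[-0.999, -0.05, -0.005], [-0.05, 0.999, -0.001], [0.005, -0.001, -1.0]]
force: [0.4, -0.3, -3.4]
finger_gap: 0.0524
```

Run:
```python
from h import *
from workcell import imaging
level(); goto((.4984,.25,.04,183))
d=imaging.snapshot("wrist"); np.savez("pics/w25.npz",**d); cv2.imwrite("pics/w25.png",d["img"][:,:,::-1])
d=imaging.snapshot("side"); cv2.imwrite("pics/s25.png",cv2.resize(d["img"][160:310,110:290],None,fx=4,fy=4)[:,:,::-1])
```

```text
level rotvec [-0.001 -0.005  0.   ]
t 55.75 at [0.4966 0.2517 0.0383] yaw -177.16 tilt [-0.005 -0.001 -1.   ] gap 0.0524 F [ 0.4 -0.3 -3.4]
  turn z -6.286 shift units [-0.07  -0.073 -0.069]
```

View pics/w25.png

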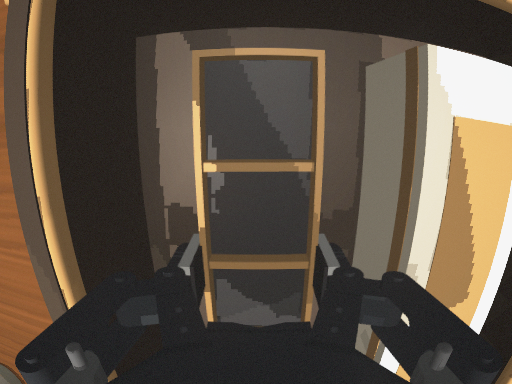

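View pics/s25.png

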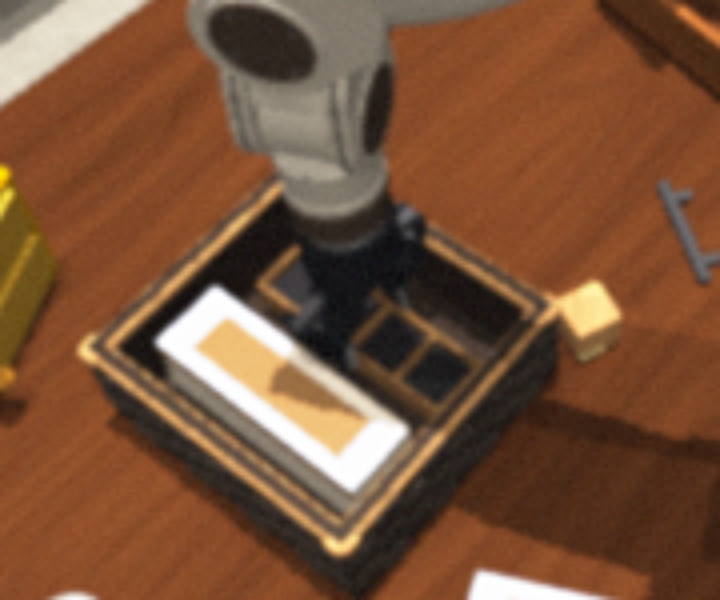

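>>> carry_out([
  [0.7,[0,-0.05,0.1],[0,0,0]],
  [0.7,[0,0,0.1],[0,0,0]],
  [0.7,[0,0,0],[0,0,0]],
])

```text
time: 56.15
tcp_pos: [0.4964, 0.2508, 0.033]
tcp_rot: [[-0.999, -0.05, -0.006], [-0.05, 0.999, -0.001], [0.006, -0.0, -1.0]]
force: [-0.7, 0.1, -2.4]
finger_gap: 0.0525
```

>>> carry_out([
  [0.7,[0,0,0.1],[0,0,0]],
  [0.7,[0,0,0.05],[0,0,0]],
  [0.7,[0,0,0],[0,0,0]],
])

```text
time: 56.45
tcp_pos: [0.4969, 0.2511, 0.0302]
tcp_rot: [[-0.999, -0.05, -0.005], [-0.05, 0.999, -0.0], [0.005, 0.0, -1.0]]
force: [-0.1, 0.5, -3.7]
finger_gap: 0.0519
```

>>> carry_out([
  [0.35,[0,0,0],[0,0,0]],
  [0.32,[0,0,0],[0,0,0]],
  [0.32,[0,0,0],[0,0,0]],
  [0.32,[0,0,0],[0,0,0]],
])

```text
time: 56.85
tcp_pos: [0.4976, 0.2512, 0.031]
tcp_rot: [[-0.999, -0.05, -0.003], [-0.05, 0.999, 0.001], [0.003, 0.001, -1.0]]
force: [0.7, -1.3, -0.2]
finger_gap: 0.0582
```

>>> carry_out([
  [0.32,[0,0,-0.2],[0,0,0]],
  [0.32,[0,0,-0.4],[0,0,0]],
  [0.32,[0,0,-0.6],[0,0,0]],
  [0.32,[0,0,-0.8],[0,0,0]],
  [0.32,[0,0,-0.9],[0,0,0]],
  [0.32,[0,0,-1],[0,0,0]],
  [0.32,[0,0,-1],[0,0,0]],
  [0.32,[0,0,-1],[0,0,0]],
  [0.32,[0,0,-1],[0,0,0]],
  [0.32,[0,-0.3,-1],[0,0,0]],
  [0.32,[0,-0.6,0],[0,0,0]],
  [0.32,[0,-0.9,0],[0,0,0]],
])

```text
time: 58.05
tcp_pos: [0.5006, 0.2065, 0.2293]
tcp_rot: [[-0.999, -0.052, -0.001], [-0.052, 0.999, 0.002], [0.001, 0.002, -1.0]]
force: [0.6, -0.4, -0.2]
finger_gap: 0.0584
```

>>> carry_out([
  [0.32,[0.8,-0.8,0],[0,0,0]],
  [0.32,[0.8,-0.8,0],[0,0,0]],
  [0.32,[0.8,-0.8,0],[0,0,0]],
  [0.32,[0.8,-0.8,0],[0,0,0]],
  [0.32,[0.8,-0.8,0],[0,0,0]],
  [0.32,[0.8,-0.8,0],[0,0,0]],
  [0.32,[0,0,0],[0,0,0]],
])

```text
time: 58.75
tcp_pos: [0.3834, 0.0782, 0.2282]
tcp_rot: [[-0.999, -0.047, -0.006], [-0.047, 0.999, -0.001], [0.006, -0.0, -1.0]]
force: [0.4, 0.2, 0.1]
finger_gap: 0.058
```

```bash
python3 lid.py | head -14
python3 - <<'E'
from h import *
from workcell import imaging
for n in ("side","top"):
    d=imaging.snapshot(n); np.savez(f"pics/{n}26.npz",**d); cv2.imwrite(f"pics/{n}26.png",d["img"][:,:,::-1])
E
```

```text
t 58.75 at [0.3834 0.0782 0.2282] yaw -177.3 tilt [-0.006 -0.001 -1.   ] gap 0.058 F [0.4 0.2 0.1]
  turn z -6.096 shift units [-11.906 -11.827   1.088]
-0.11 32 theta 1.0855 0.6177
-0.09 31 theta 1.0987 0.6169
-0.07 36 theta 1.0848 0.6177
-0.05 35 theta 1.0862 0.6176
-0.03 30 theta 1.0932 0.6169
-0.01 81 theta 1.3165 0.5998
0.01 41 theta 1.1356 0.6142
0.03 30 theta 1.0947 0.6163
0.05 36 theta 1.1077 0.6136
[]
220 []
300 []
```

View pics/side26.png

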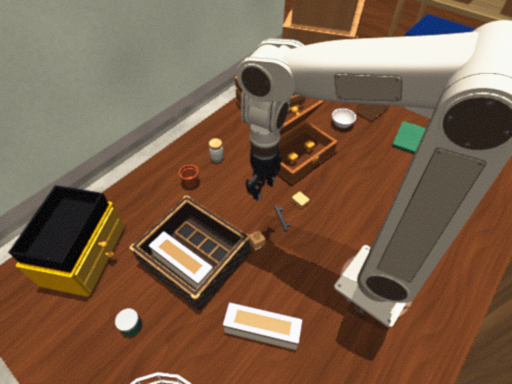

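View pics/top26.png

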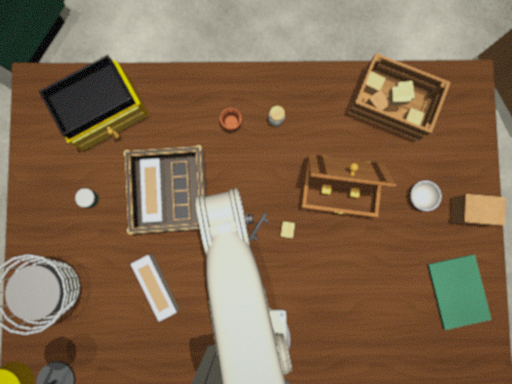

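Run:
```python
from h import *
d=dict(np.load("pics/top26.npz")); P=cloud(d); f=P[...,0]*.99-P[...,1]*.142; l=P[...,0]*.142+P[...,1]*.99+.213
for lo,hi in [(-.11,-.05),(.04,.11)]:
    m=(l>lo)&(l<hi)&(P[...,2]>.095)&(P[...,2]<.20)&(f>.5)&(f<.66)
    F,Z=f[m],P[...,2][m]; A=np.cov(F,Z); w,v=np.linalg.eigh(A); e=v[:,1]; print(m.sum(),"face angle",np.degrees(np.arctan2(abs(e[1]),abs(e[0]))))
    m=(l>lo)&(l<hi)&(P[...,2]>.19)&(P[...,2]<.24)&(f>.48)&(f<.66); print("tip top z",np.percentile(P[...,2][m],[50,90,99]),"min f",np.percentile(f[m],[1,10,50]))
m=(np.abs(l)<.1)&(P[...,2]>.03)&(P[...,2]<.07)&(f>.47)&(f<.59)
n,L,st,c=cv2.connectedComponentsWithStats(m.astype(np.uint8)); print([(st[i,4],np.round(P[L==i].mean(0),3)) for i in range(1,n) if st[i,4]>15])
d=dict(np.load("pics/side26.npz")); Q=cloud(d); f=Q[...,0]*.99-Q[...,1]*.142; l=Q[...,0]*.142+Q[...,1]*.99+.213
m=(l>-.1)&(l<.09)&(Q[...,2]>.19)&(Q[...,2]<.26)&(f>.48)&(f<.6); print("side tip",np.percentile(Q[...,2][m],[10,50,90,99]),np.percentile(f[m],[1,10,50]))
```

```text
251 face angle 60.30061950928377
tip top z [0.21704678 0.22540429 0.22881707] min f [0.53551497 0.53726931 0.54756593]
292 face angle 60.118861537002054
tip top z [0.21859507 0.226085   0.22912838] min f [0.5350639  0.53691554 0.54655151]
[(np.int32(87), array([ 0.493, -0.233,  0.052])), (np.int32(87), array([ 0.482, -0.328,  0.053]))]
side tip [0.19922072 0.21764317 0.22223727 0.22448895] [0.5334452  0.53507092 0.53971594]
```

Run:
```python
from h import *
a=dict(np.load("pics/top0.npz"));b=dict(np.load("pics/top26.npz"));A=cloud(a);B=cloud(b)
for n,(u0,u1,v0,v1,z0,z1) in dict(jar=(265,290,100,130,.07,.1),planter=(215,245,102,135,.05,.08),bB=(275,300,215,243,.015,.05),bowl=(405,445,175,215,.03,.06),tin=(72,100,185,212,.04,.07),pull=(252,270,212,243,.007,.03),coverL=(125,185,250,325,.055,.08)).items():
    r=[]
    for P in (A,B):
        Q=P[v0:v1,u0:u1].reshape(-1,3); Q=Q[(Q[:,2]>z0)&(Q[:,2]<z1)]; r.append(np.round(Q[:,:2].mean(0),4))
    print(n,*r)
a=cloud(dict(np.load("pics/side0.npz")));b=cloud(dict(np.load("pics/side26.npz")))
for P in (a,b):
    Q=P[228:252,246:268].reshape(-1,3); Q=Q[(Q[:,2]>.03)&(Q[:,2]<.05)&(Q[:,1]<.15)]; print("bA",len(Q),Q.mean(0))
    
for z0,z1 in ((.066,.086),(.03,.046)):
    m=(B[...,2]>z0)&(B[...,2]<z1)&(B[...,0]>.385)&(B[...,0]<.605)&(B[...,1]>.2)&(B[...,1]<.39); print(rect(B[m][:,:2]),B[m][:,2].mean(),m.sum())
```

```text
jar [ 0.7444 -0.0725] [ 0.7446 -0.0727]
planter [0.7373 0.0819] [0.7365 0.0824]
bB [ 0.3622 -0.1044] [ 0.3621 -0.1046]
bowl [ 0.4728 -0.5784] [ 0.4713 -0.5779]
tin [0.4743 0.564 ] [0.4744 0.564 ]
pull [ 0.3764 -0.0107] [ 0.3762 -0.0112]
coverL [0.1802 0.3332] [0.1801 0.3332]
bA 146 [0.37007198 0.12527228 0.03817492]
bA 145 [0.37029293 0.1252187  0.03775656]
(array([0.4956, 0.3435]), array([0.2048, 0.0643]), 2.97) 0.07736389445699626 1225
(array([0.4953, 0.2775]), array([0.2019, 0.1105]), 0.42) 0.03572335250141648 454
```

```bash
python3 -c "
from workcell import ctrl
print(ctrl.sign_off(), ctrl.sense()['time'])"
```

```text
the job is handed in; nothing more can be done
the job is handed in; nothing more can be done
```

The job is done and handed in at about 59 s of the 210 s allowed. I raised the lid upright (about 90°), eased the cover off, and moved both knobs that were in the tray into the chest. Only then did I fold the lid down, and last I put the tray beside the cover in the basket.

**Last checks**
- **Lid:** the top view puts it at 60.1–60.3° open. The side view read about 62°, which I discounted because it sees the lid at a grazing angle.
- **Knobs:** both stand upright inside the chest, with their heads at the expected height.
- **Basket:** the cover lies flat and lengthwise. The tray rests beside it; its height reading fits the basket floor, but the outline fit also caught part of the basket, so I confirmed its position from the pictures.
- **Bystanders:** everything else, including the look-alike box, is within about 2 mm of where it started.

**What did not go smoothly**
- **Lid knob:** it slipped out of the fingers twice during the upswing, so I finished opening the lid by pushing it from inside. I closed it to 60° by pushing from behind.
- **Tray moved:** it was knocked about 5 cm while the arm was at the lid, so I located it again before picking it up.
- **Tray placing:** part of the gripper touched something in the basket, with about 40 N in total at the wrist (37 N of it vertical). That is close to the 40 N limit for pressing on things. I backed off, shifted over and set the tray down with no contact force.

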